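Clear the tea tin, set the jack under the spice rack and hold its front up

ROBOT

A 7-joint arm with a two-finger parallel gripper is mounted at the origin on the work surface. World frame = base frame: x ahead of the robot, y to its left, z up, the work surface at z = 0. Lengths are in m, angles in rad, forces in N, time in s.
With the tool pointing down it reaches from about 0.425 to 0.95 m from the base axis. Payload 16.7 kg.
Tool frame: the origin (TCP) lies on the centre line of the jaws, within the pads' length; the fingertips stand ctrl.tip_reach ahead of it and the grasp point (between the pads) lies 6 mm ahead of it (ctrl.tip_reach is the distance from the TCP to the fingertips, in m); z points along the fingers, y is the line along which they close (so a half turn about z gives the same grasp; the last joint's range is limited). The gripper opens to 94 mm and grips with 3 to 60 N. Pads are 16 mm wide; open, the fingers measure 119 mm over their backs; the gripper's body (75 mm by 177 mm) begins 78 mm behind the grasp point.
Start: joints at [0.973, 0.426, 0.074, 1.606, -0.034, 1.111, -0.067], TCP at [0.293, -0.608, 0.191] pointing down, gripper open.
Joint ranges: [-2.85, 2.85], [-0.5, 2.14], [-1.23, 1.37], [0.21, 2.46], [-1.02, 4.16], [0.16, 2.05], [-2.73, 2.73]. Speed limits (rad/s): [1.89, 1.89, 2.39, 2.39, 3.01, 3.01, 3.01].

INTERFACE

Orientations are given as a 3x3 rotation matrix whose columns are the frame's x, y, z axes.
In Python, from cell import ctrl gives the robot as it stands.
- The arm moves only by the tool apply_moves, never from a script. Its argument "deltas" is a list of rows, each an object with "hand": the opening in per cent of the stroke, from 0 (shut) to 100 (fully open); "delta_pos": the shift along the tool's x, y, z in cm, a list of three; "rot": the turn, a rotation vector about the tool's x, y, z in rad, a list of three. In form: [{"hand": hand, "delta_pos": [dx, dy, dz], "rot": [rx, ry, rz]}, ...]. A call has 1 to 8 rows; each row is the pose to reach, as a shift and turn from the pose commanded when the call began, along the tool's axes at that moment; what a row does not reach only later rows make up. A row lasts 1/8 s, in which the tool goes at most 62.5 mm and 10.7 degrees, less where a joint would pass 70% of its speed; a pose out of reach is approached as far as the arm can. A call with a gripper value outside its range is refused whole. The fingers move at their own pace and stop on an object; "grip_force" is the grip in N (left out, the last holds). Time passes only in rows, so rows that repeat a pose let the fingers close. It gives the time, the measured TCP pose, the force, the opening and the grip force at its end, in the units of the state.
- ctrl.read_state(): the state, without advancing time (a new reading comes with each control period).
- ctrl.get_image(name): name is "scene" or "top" or "wrist"; returns a dict with "color" (384x512x3 uint8, red, green, blue), "intrinsics" (3x3 intrinsics, pixels), "xyz" and "orientation" of the camera in the world. Camera axes: x right, y down, z forward; pixel columns grow to the right and rows downward; lengths in m; the calibration is good to about 2 mm. A picture is of the moment at which its call begins. There is no depth.
- ctrl.sign_off(): hands the job in; it is judged then, once.
Trained networks look in the newest picture that a camera, given by its name, has taken for a name from the list of things; names that differ only in an ending like _2 or _b are one class to them, and where a whole thing is asked for, a point or a joint stands for the part that bears it (a point fixed in the world has none). Each returns a list of dicts, best first, with "score" (0 to 1); they miss things now and then, are a little off and sometimes report something else, mostly with a low value. They report only what shows in the picture. A call takes as long as a camera call.
- ctrl.recognise(camera, query): "box" ([centre column, centre row, width, height] in pixels, round what is visible of it).
- ctrl.pinpoint(camera, query): "location" ([column, row] in pixels: a listed point, or the origin of a listed thing).
The state is a dict: "t": time; "joint_pos": joint angles; "dq": joint speeds; "tau": joint torques, N m; "ee_pos": TCP position; "orientation": TCP orientation; "contact_force": force on the tool from outside, world axes, zero at the start; "torque": the same for the moment, N m; "opening": finger opening in m; "grip_force": force on a finger pad.
Only numpy, scipy, OpenCV 4.12 (cv2) and the standard library are available. Lean on these libraries where they do the work, as an engineer would, in place of code of your own. Each camera call takes 0.05 s, during which the arm holds its last target. There are 200 camera calls.

TASK

The front feet of the spice rack are to get felt pads: first clear the blue tea tin from in front of the rack by stacking it squarely on top of the column of two green tins, long sides together, and let it go. Then set the red lever jack flat on the counter, handle still up, with its round saddle centred under the orange lift mark on the rack's front tongue, and push the pump handle all the way down so that the front of the rack rises. Finish while still holding the handle down; do not lift or shove the rack itself, and leave the other pantry things where they are.

Things in the scene. Friction and masses are not known exactly. Their poses are not given: they have to be found in the camera images.
- rack: Loose beech spice rack with fused spice tins, 0.64 to 0.96 kg, 180 mm deep (x), 300 wide (y), 244 high, on four rubber feet 50 mm high at x +-78, y +-130 mm. Origin: centre of its underside; z up; front looks along its own -x. A steel tongue sticks out of the front's middle (x -90 to -155 mm, 50 mm wide, z 52 to 64 mm). The rear feet stay down when the tongue is jacked up.
- lift_mark (a point): Centre of a 36 mm orange disc on the underside of the rack's tongue, at (-125, 0, 52) mm in the rack's frame: 52 mm above the counter (z = 0) before lifting. An equal disc on the tongue's top, straight above, shows it from above.
- jack: Loose red lever jack, 0.85 kg. Origin: underside of the base, straight under the grip tower; x points to the toe (saddle end), z up. Base plate 8 mm thick, x -135 to +105, y +-32 mm. Saddle at x +80 mm; handle towards -x. To set it, point its x axis like the rack's x axis, toe under the tongue.
- jack_grip (a point): Grip point on the jack's tower, at (0, 0, 70) mm in the jack's frame. The tower is 30 mm (x) by 36 mm (y) with its top at z 90 mm: pinch it from above across its 36 mm, along the jack's y.
- saddle_top (a point): Centre of the top of the jack's round steel saddle (36 mm dia), at (80, 0, 40) mm in the jack's frame with the handle up, so 12 mm below the tongue. It rises straight up 52 mm per radian of pump_handle, 26 mm for a full stroke, and lowers again with the handle.
- pump_handle (a joint): Pump handle angle: 0 = up (start), 0.5 rad = fully down (stop), growing as pressed down. Pivot at (-22, 0, 55) mm in the jack's frame, axis along the jack's y. Sprung: it comes up by itself when let go. Takes about 1.5 to 4 N at the pad unloaded, 5 to 8 N with the rack on the saddle.
- handle_pad (a point): Centre of the top face of the black pad (36 x 36 mm, 12 mm thick) at the free end of the pump handle, 105 mm from the pivot. With the handle up the handle rises at 0.5 rad (29 deg) and the point is at about (-111, 0, 111) mm in the jack's frame; fully down the handle is level and the point is at about (-127, 0, 61) mm.
- tin_loose: Blue closed tea tin with a brass band, 84 (x) x 56 (y) x 50 (z) mm, 0.22 kg, loose on the counter in front of the rack's tongue, where the jack has to go. Origin: centre of its underside.
- tin_mid: Upper one of the two green tea tins already stacked, the same size as the blue one (84 x 56 x 50 mm, long side along x), loose; its top is 100 mm above the counter. Origin: centre of its underside.
- tin_base: Lower green tea tin of the column, the same size, standing loose on the counter. Origin: centre of its underside.
- jar_pasta: Bystander: tall amber glass jar with wooden lid, 84 mm dia, 170 mm high. Origin: centre of its underside.
- oil: Bystander: green glass oil bottle, 60 mm dia, 200 mm high. Origin: centre of its underside.
- can: Bystander: food can with yellow label, 74 mm dia, 100 mm high. Origin: centre of its underside.
- mug: Bystander: white mug, 80 mm dia, 90 mm high. Origin: centre of its underside.
- carton: Bystander: cardboard carton, 60 x 100 x 140 mm. Origin: centre of its underside.
- jar_beans: Bystander: terracotta-coloured jar with steel lid, 72 mm dia, 100 mm high. Origin: centre of its underside.

How it is judged:
On the way, in this order (a step that is already met when the one before it is completed fails the run):
1. the blue tin stands squarely on the column of green tins and is let go (horizontal distance between tin_loose and tin_mid below 0.012 m and angle between the x axis of tin_loose and the x axis of tin_mid, either way round below 0.15 rad and z of tin_loose in the frame of tin_mid between 0.046 and 0.054 m and horizontal distance between tin_mid and tin_base below 0.012 m and angle between the x axis of tin_mid and the x axis of tin_base, either way round below 0.15 rad and z of tin_mid in the frame of tin_base between 0.046 and 0.054 m and contact force between the fingers and tin_loose below 0.2 N and linear speed of tin_loose below 0.02 m/s and angle between tin_base's own z axis and vertical below 0.05 rad and height (world z) of tin_base below 0.005 m), for 0.2 s.
2. the jack stands flat with its saddle under the lift mark, handle still up (horizontal distance between saddle_top and lift_mark below 0.014 m and angle between jack's own z axis and vertical below 0.05 rad and height (world z) of jack below 0.005 m and value of joint pump_handle below 0.12 rad), for 0.2 s.
3. the pump handle is down and the rack's front is carried by the saddle (horizontal distance between saddle_top and lift_mark below 0.014 m and angle between jack's own z axis and vertical below 0.05 rad and height (world z) of jack below 0.005 m and value of joint pump_handle above 0.42 rad and height (world z) of lift_mark above 0.06 m and contact force between jack and rack above 1 N), for 0.2 s.
At the end, for the whole second after the job is handed in: Blue tin released on the green ones, each tin within 12 mm and 0.15 rad of the one below; jack flat, saddle within 14 mm of the mark; fingers hold the handle past 0.42 rad with over 1.5 N; mark above 60 mm, carried by the jack alone; rack still and untouched by robot or tin (all of step 1 and all of step 3 and contact force between the fingers and jack above 1.5 N and contact force between each of the fingers, the arm, tin_loose and rack below 0.3 N and linear speed of rack below 0.02 m/s and velocity of joint pump_handle between -0.1 and 0.1 rad/s); the arm keeps its last pose, push and grip.
It fails at once if the rack is shoved out of place (over 40 mm) (distance of rack from where it was at the start of the episode above 0.04 m).
It fails at once if the robot lifts or pushes the rack itself (over 8 N) (contact force between any of the fingers, the arm and rack above 8 N).
It fails at once if another pantry thing is displaced (over 40 mm) (distance of any of jar_pasta, oil, can, mug, carton, jar_beans from where it was at the start of the episode above 0.04 m).
It fails at once if the tin column is pushed away (over 40 mm) (distance of tin_base from where it was at the start of the episode above 0.04 m).
It also fails if it takes over 64 s, if anything falls off the work surface, if the arm or the gripper's body presses on something with over 40 N, if the wrist force passes 120 N, or if a joint passes its speed limit or range.

## Working session

There is one attempt and no reset: what is moved stays moved. The work goes in short steps, Python scripts to look and compute and a tool call to move; the robot and the scene stay as the last step left them, time stands still between calls to the robot, and variables do not carry over. Pictures are saved under pics/ and viewed, at most 10 in all, crops included, and the job is handed in when it is done.

Besides the shell and the picture viewer there is one more tool, called as name(argument=value, ...), one argument or row to a line, values as JSON. apply_moves: Moves the arm, as the interface text tells. Its arguments: {"type":"object","properties":{"deltas":{"type":"array"},"grip_force":{"type":"number"}},"required":["deltas"]}

```bash
mkdir -p pics; cat > h.py <<'E'
import numpy as np, cv2
from cell import ctrl
def snap(n,name=None):
    im=ctrl.get_image(n)
    if name: cv2.imwrite('pics/'+name,cv2.cvtColor(im['color'],cv2.COLOR_RGB2BGR))
    return im
def ray(im,p):
    K=np.array(im['intrinsics']);R=np.array(im['orientation'])
    d=R@np.linalg.solve(K,[p[0],p[1],1]);return np.array(im['xyz']),d/np.linalg.norm(d)
def atz(im,p,z):
    o,d=ray(im,p);return o+d*(z-o[2])/d[2]
def tri(rs):
    A=np.zeros((3,3));b=np.zeros(3)
    for o,d in rs:
        P=np.eye(3)-np.outer(d,d);A+=P;b+=P@o
    x=np.linalg.solve(A,b);return x,[round(1000*np.linalg.norm((np.eye(3)-np.outer(d,d))@(x-o)),1) for o,d in rs]
def proj(im,X):
    K=np.array(im['intrinsics']);R=np.array(im['orientation']);c=K@(R.T@(np.array(X)-np.array(im['xyz'])));return c[:2]/c[2]
E
python3 - <<'E'
from h import *
np.set_printoptions(precision=4,suppress=True)
s=ctrl.read_state();print(s['ee_pos'],s['orientation'],s['opening'],ctrl.tip_reach)
I={n:snap(n,n+'0.png') for n in('scene','top')}
for n in I: print(n,I[n]['xyz'])
cv2.imwrite('pics/both0.png',cv2.resize(cv2.cvtColor(np.vstack([I['scene']['color'],I['top']['color']]),cv2.COLOR_RGB2BGR),None,fx=.78,fy=.78))
for q in ['lift_mark','jack_grip','saddle_top','handle_pad','tin_loose','tin_mid','tin_base','rack','jack']:
    L={}
    for n in I:
        r=ctrl.pinpoint(n,q);L[n]=r[:2]
        print(q,n,[(np.round(a['location'],1).tolist(),round(a['score'],2)) for a in r[:3]])
    if all(L.values()):
        x,e=tri([ray(I[n],L[n][0]['location']) for n in I]);print('   ',x,e)
E
```

```text
[ 0.2926 -0.6078  0.1907] [[ 0.901   0.4338 -0.0006]
 [ 0.4338 -0.901   0.0011]
 [-0.0001 -0.0013 -1.    ]] 0.09394231330625674 0.025
scene [1.2538 0.4185 1.0405]
top [ 0.3995 -0.0792  1.3472]
lift_mark scene [([371.4, 243.2], 0.6)]
lift_mark top [([145.0, 203.8], 0.92), ([294.9, 211.1], 0.74)]
    [0.5484 0.2844 0.0417] [np.float64(0.8), np.float64(0.8)]
jack_grip scene [([244.7, 162.2], 0.73)]
jack_grip top [([319.3, 152.6], 0.59)]
    [ 0.654  -0.173   0.2022] [np.float64(62.5), np.float64(62.5)]
saddle_top scene [([227.9, 186.7], 0.53)]
saddle_top top [([296.1, 186.9], 0.58)]
    [ 0.6221 -0.188   0.0234] [np.float64(8.7), np.float64(8.7)]
handle_pad scene [([270.4, 140.4], 0.6)]
handle_pad top [([291.8, 246.8], 0.55)]
    [ 0.4295 -0.1669  0.1016] [np.float64(2.0), np.float64(2.0)]
tin_loose scene [([335.7, 233.9], 0.65)]
tin_loose top [([185.0, 206.9], 0.58)]
    [ 0.5476  0.172  -0.0128] [np.float64(0.8), np.float64(0.8)]
tin_mid scene [([217.9, 136.6], 0.62), ([158.3, 143.0], 0.51)]
tin_mid top [([349.8, 229.1], 0.79), ([106.9, 207.0], 0.16)]
    [ 0.4908 -0.3463  0.0623] [np.float64(6.5), np.float64(6.5)]
tin_base scene [([218.6, 150.4], 0.65), ([273.8, 281.7], 0.36)]
tin_base top [([349.7, 225.6], 0.5)]
    [ 0.5011 -0.3512  0.0015] [np.float64(1.9), np.float64(1.9)]
rack scene [([190.8, 202.2], 0.21)]
rack top [([107.7, 208.4], 0.95)]
    [0.7108 0.1231 0.4175] [np.float64(256.8), np.float64(256.8)]
jack scene [([247.8, 179.2], 0.82)]
jack top [([110.6, 209.2], 0.7), ([294.6, 209.9], 0.61)]
    [0.6362 0.1399 0.3742] [np.float64(189.4), np.float64(189.4)]
```

View pics/both0.png

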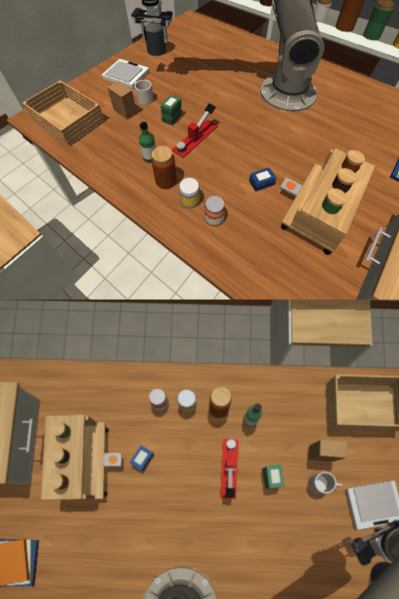

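The scene view shows the rack on the right with its orange mark at about (371,243), the blue tin at (336,230), the red jack at (250,175) and the green column at (218,140). In the top view the mark is at (145,204), the blue tin at (182,203), and the jack lies along world +x with its saddle at (296,187). The rack's x axis points along about world +y.

```bash
cat >> h.py <<'E'
def seg(im,kind,box=None):
    h=cv2.cvtColor(im['color'],cv2.COLOR_RGB2HSV);H,S,V=[h[...,i].astype(int) for i in range(3)]
    m={'blue':(H>100)&(H<130)&(S>120)&(V>40),'orange':(H>5)&(H<18)&(S>185)&(V>170),'green':(H>45)&(H<90)&(S>70),'red':((H<6)|(H>174))&(S>170)&(V>60)}[kind].astype(np.uint8)
    if box: k=np.zeros_like(m);k[box[1]:box[3],box[0]:box[2]]=1;m*=k
    m=cv2.morphologyEx(m,cv2.MORPH_CLOSE,np.ones((3,3)))
    n,l,st,c=cv2.connectedComponentsWithStats(m)
    return [(st[i],c[i],l==i) for i in sorted(range(1,n),key=lambda i:-st[i][4])[:3]]
def rect(m,im,z):
    c=max(cv2.findContours(m.astype(np.uint8),0,2)[0],key=cv2.contourArea).reshape(-1,2)
    P=np.array([atz(im,p,z)[:2]*1000 for p in cv2.convexHull(c).reshape(-1,2)],np.float32)
    return cv2.minAreaRect(P)
E
python3 - <<'E'
from h import *
im=snap('top');print(im['intrinsics'][0][0])
for k,b,z in [('blue',[150,170,220,240],.05),('green',[330,200,380,260],.1),('orange',[125,190,165,220],.064),('red',[270,160,320,270],.008)]:
    for s,c,m in seg(im,k,b)[:1]: print(k,s,c,rect(m,im,z))
for p in [(145,204),(107,203)]: print(atz(im,p,.064))
E
python3 - <<'E'
from h import *
im=cv2.imread('pics/top0.png')
cv2.imwrite('pics/c1.png',cv2.resize(im[140:280,40:400],None,fx=2.2,fy=2.2,interpolation=cv2.INTER_CUBIC))
E
```

```text
427.05043215782445
blue [168 188  27  30 220] [181.60454545 203.67727273] ((553.0049438476562, 172.56820678710938), (55.13703155517578, 78.45768737792969), 59.43760681152344)
green [338 213  25  29 359] [348.49860724 227.47075209] ((491.0124816894531, -333.6048278808594), (80.22129821777344, 64.42835235595703), 8.37546157836914)
red [283 179  22  76 960] [292.86041667 215.25729167] ((526.0619506835938, -175.72027587890625), (61.677818298339844, 236.47988891601562), 88.49466705322266)
[0.54486532 0.27886592 0.064     ]
[0.54459623 0.39442784 0.064     ]
```

View pics/c1.png

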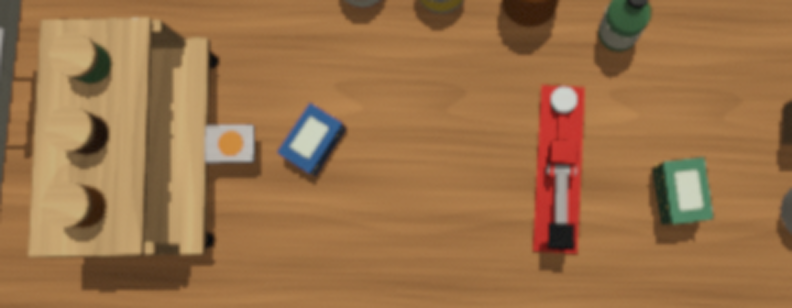

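The crop shows the mark at full-image pixel (144.5,205.5), the blue tin at (181,203) turned about −30°, and the green tin at (352,227) turned about +9°. The jack has its saddle up at (296,186) and its pad at (295,248). I'll move over the column for a closer wrist view.

apply_moves(
  deltas=[
    {"hand": 100,"delta_pos": [1,-0.5,-6],"rot": [0,0,-0.15]},
    {"hand": 100,"delta_pos": [4,-3,-11],"rot": [0,0,-0.3]},
    {"hand": 100,"delta_pos": [9,-6,-13],"rot": [0,0,-0.45]},
    {"hand": 100,"delta_pos": [14,-9.5,-13],"rot": [0,0,-0.6]},
    {"hand": 100,"delta_pos": [19,-13,-13],"rot": [0,0,-0.75]},
    {"hand": 100,"delta_pos": [23,-16,-13],"rot": [0,0,-0.9]},
    {"hand": 100,"delta_pos": [26,-18,-13],"rot": [0,0,-0.9]},
    {"hand": 100,"delta_pos": [26,-18,-13],"rot": [0,0,-0.9]},
  ],
)

```text
t: 2.05
ee_pos: [0.4506, -0.3306, 0.3217]
orientation: [[0.216, 0.976, 0.001], [0.976, -0.216, 0.0], [0.0, 0.001, -1.0]]
contact_force: [-0.2, -0.3, 0.2]
opening: 0.0941
grip_force: 0.0
```

```bash
python3 - <<'E'
from h import *
np.set_printoptions(precision=4,suppress=True)
s=ctrl.read_state();print(s['t'],s['ee_pos'],s['orientation'],s['joint_pos'])
im=snap('wrist','w1.png');print(im['xyz'],im['orientation'],im['intrinsics'][0][0])
for q in ['tin_mid','jack_grip','saddle_top','handle_pad','tin_base']:
    print(q,[(np.round(a['location'],1).tolist(),round(a['score'],2)) for a in ctrl.pinpoint('wrist',q)[:2]])
for s,c,m in seg(im,'green')[:2]: print(s,c,rect(m,im,.1))
E
```

```text
2.05 [ 0.4506 -0.3306  0.3217] [[ 0.2161  0.9764  0.0008]
 [ 0.9764 -0.2161  0.0002]
 [ 0.0004  0.0008 -1.    ]] [ 0.7143  0.1543 -0.2231  1.6858  0.0347  1.3048  0.2669]
[ 0.4643 -0.2667  0.5146] [[ 0.9765 -0.2101 -0.049 ]
 [-0.2157 -0.9507 -0.2228]
 [ 0.0002  0.2281 -0.9736]] 324.49590940645635
tin_mid [([285.5, 169.6], 0.83)]
jack_grip [([299.7, 35.3], 0.94)]
saddle_top [([354.7, 28.6], 0.74)]
handle_pad [([207.0, 45.5], 0.62)]
tin_base []
[ 443   34   69   57 2680] [473.8907  62.3481] ((739.4396362304688, -258.90789794921875), (60.42920684814453, 79.94635009765625), 85.46326446533203)
[ 252  138   74   65 2113] [287.4752 168.1093] ((493.55450439453125, -337.67034912109375), (82.4505615234375, 63.631683349609375), 8.434331893920898)
```

View pics/w1.png

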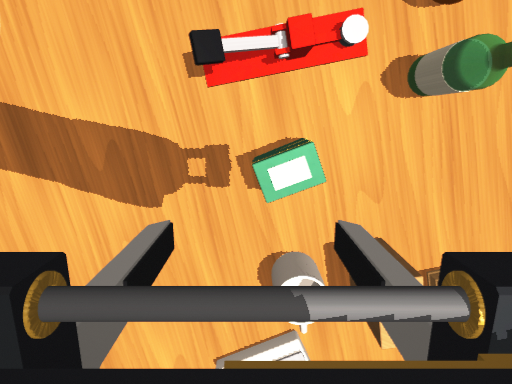

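The wrist view shows the green column's lit top face with corners near (256,162), (313,142), (326,181) and (269,202), and its white label at (290,172). The jack is at the top, with its saddle at (355,28) and its pad at (207,45).

```bash
cat >> h.py <<'E'
def label(im,box):
    h=cv2.cvtColor(im['color'],cv2.COLOR_RGB2HSV);m=((h[...,1]<75)&(h[...,2]>150)).astype(np.uint8)
    k=np.zeros_like(m);k[box[1]:box[3],box[0]:box[2]]=1;m*=k
    n,l,st,c=cv2.connectedComponentsWithStats(m);i=1+np.argmax(st[1:,4]);return c[i],l==i
def topface(im,kind,box,z,vmin=90):
    h=cv2.cvtColor(im['color'],cv2.COLOR_RGB2HSV)
    _,_,m=seg(im,kind,box)[0]; m=m&(h[...,2]>vmin)
    return rect(m,im,z)
E
python3 - <<'E'
from h import *
w=ctrl.get_image('wrist');t=ctrl.get_image('top')
a,m1=label(w,[240,130,340,210]);b,m2=label(t,[335,200,375,255])
print(a,b,tri([ray(w,a),ray(t,b)]));print(rect(m1,w,.1),rect(m2,t,.1))
h=cv2.cvtColor(w['color'],cv2.COLOR_RGB2HSV);print(h[168,262],h[150,275],h[195,268],h[145,300])
for v in (90,110,130):print(topface(w,'green',[240,130,340,210],.1,v),topface(t,'green',[335,200,375,255],.1,v))
# jack
P={'jack_grip':[299.7,35.3],'saddle_top':[354.7,28.6],'handle_pad':[207,45.5]}
for q,p in P.items():
    r=ctrl.pinpoint('top',q)
    if r: print(q,r[0]['location'],tri([ray(w,p),ray(t,r[0]['location'])]))
    print(atz(w,p,{'jack_grip':.09,'saddle_top':.04,'handle_pad':.111}[q]))
E
```

```text
[290.72497366 169.48261328] [352.55263158 225.98684211] (array([ 0.49657719, -0.34715838,  0.07129971]), [np.float64(0.6), np.float64(0.6)])
((494.73223876953125, -342.2510986328125), (51.084903717041016, 31.143159866333008), 8.28179931640625) ((493.88006591796875, -341.10540771484375), (54.69329833984375, 35.585025787353516), 7.800445079803467)
[ 73 125 206] [65 97 63] [ 73 126 208] [ 73 126 219]
((494.09881591796875, -340.9756774902344), (82.72777557373047, 56.99747085571289), 8.254626274108887) ((492.013671875, -339.51129150390625), (79.96104431152344, 52.4611930847168), 8.124448776245117)
((494.11260986328125, -341.06561279296875), (82.72779083251953, 56.815345764160156), 8.256738662719727) ((492.54638671875, -340.06109619140625), (79.06143188476562, 51.22256088256836), 8.11574649810791)
((494.386962890625, -342.0851135253906), (82.49691009521484, 54.71833038330078), 8.280887603759766) ((493.3802185058594, -340.9383850097656), (77.70490264892578, 49.1606330871582), 9.098793983459473)
jack_grip [294.0, 208.6] (array([ 0.54811193, -0.17492006,  0.031056  ]), [np.float64(0.6), np.float64(0.6)])
[ 0.53818556 -0.18666223  0.09      ]
saddle_top [295.0, 188.3] (array([ 0.61652003, -0.18042108,  0.0340418 ]), [np.float64(6.8), np.float64(6.8)])
[ 0.62045495 -0.18501862  0.04      ]
handle_pad [292.7, 247.3] (array([ 0.42658115, -0.16985567,  0.0782337 ]), [np.float64(1.1), np.float64(1.1)])
[ 0.42831989 -0.17775643  0.111     ]
```

apply_moves(
  deltas=[
    {"hand": 100,"delta_pos": [6,0,0],"rot": [0,0,-0.16]},
    {"hand": 100,"delta_pos": [12,0,0],"rot": [0,0,-0.32]},
    {"hand": 100,"delta_pos": [18,0,0],"rot": [0,0,-0.48]},
    {"hand": 100,"delta_pos": [24,0,0],"rot": [0,0,-0.64]},
    {"hand": 100,"delta_pos": [30,0,0],"rot": [0,0,-0.8]},
    {"hand": 100,"delta_pos": [36,-0.5,0],"rot": [0,0,-0.96]},
    {"hand": 100,"delta_pos": [42,-0.7,3],"rot": [0,0,-1.11]},
    {"hand": 100,"delta_pos": [47.5,-0.9,7],"rot": [0,0,-1.255]},
  ],
)

```text
t: 3.6
ee_pos: [0.544, 0.1261, 0.2573]
orientation: [[-0.861, 0.508, 0.002], [0.508, 0.861, 0.0], [-0.002, 0.002, -1.0]]
contact_force: [0.3, -1.1, -1.0]
opening: 0.0938
grip_force: 0.0
```

apply_moves(
  deltas=[
    {"hand": 100,"delta_pos": [0,0,0],"rot": [0,0,0]},
  ],
)

```text
t: 3.72
ee_pos: [0.5419, 0.1277, 0.2547]
orientation: [[-0.863, 0.506, -0.004], [0.506, 0.863, 0.001], [0.004, -0.001, -1.0]]
contact_force: [0.3, -0.3, 1.5]
opening: 0.0939
grip_force: 0.0
```

```bash
python3 - <<'E'
from h import *
np.set_printoptions(precision=4,suppress=True)
s=ctrl.read_state();print(s['t'],s['ee_pos'],s['orientation'],s['joint_pos'])
im=snap('wrist','w2.png');t=snap('top')
for q in ['tin_loose','lift_mark']:
  for n,i in (('wrist',im),('top',t)):
    print(q,n,[(np.round(a['location'],1).tolist(),round(a['score'],2)) for a in ctrl.pinpoint(n,q)[:2]])
for s,c,m in seg(im,'blue')[:1]: print(s,c,rect(m,im,.05))
for v in (70,90,110):print(topface(im,'blue',None,.05,v),topface(t,'blue',[150,170,220,240],.05,v))
for k,b in((im,None),(t,[125,190,165,220])):
  for s,c,m in seg(k,'orange',b)[:2]: print('or',s,c,atz(k,c,.064),rect(m,k,.064)[1])
E
```

```text
3.725 [0.5419 0.1277 0.2547] [[-0.8627  0.5058 -0.004 ]
 [ 0.5058  0.8627  0.0012]
 [ 0.004  -0.0009 -1.    ]] [ 0.2239  0.244  -0.6706  1.7614  0.1591  1.1951  0.5491]
tin_loose wrist [([286.7, 162.6], 0.67), ([439.8, 57.2], 0.54)]
tin_loose top []
lift_mark wrist [([366.0, 109.2], 0.94)]
lift_mark top [([203.7, 135.4], 0.48)]
[ 270  132   47   66 1878] [292.361  163.5969] ((555.6618041992188, 174.39369201660156), (55.1923713684082, 80.41574096679688), 59.63911437988281)Traceback (most recent call last):
  File "<stdin>", line 9, in <module>
  File "h.py", line 36, in topface
    _,_,m=seg(im,kind,box)[0]; m=m&(h[...,2]>vmin)
          ~~~~~~~~~~~~~~~~^^^
IndexError: list index out of range
```

View pics/w2.png

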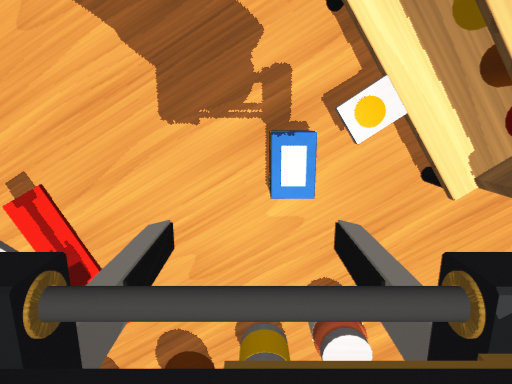

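The wrist view shows the blue tin upright, spanning (270–316, 132–198). The tongue is at about (370,108) with its orange disc at (370,112), and the rack front runs from (340,0) to (455,200).

```bash
python3 - <<'E'
from h import *
np.set_printoptions(precision=4,suppress=True)
im=snap('wrist')
for v in (70,110,140,170):print(topface(im,'blue',None,.05,v))
h=cv2.cvtColor(im['color'],cv2.COLOR_RGB2HSV);print(h[112,370])
m=((h[...,0]>14)&(h[...,0]<30)&(h[...,1]>180)&(h[...,2]>200)).astype(np.uint8);k=np.zeros_like(m);k[85:135,345:395]=1
n,l,st,c=cv2.connectedComponentsWithStats(m*k);i=1+np.argmax(st[1:,4]);print(st[i],c[i],atz(im,c[i],.064),rect(l==i,im,.064))
a,mm=label(im,[325,65,412,150]);print(a,rect(mm,im,.064))
E
```

```text
((556.2169799804688, 174.4775390625), (54.461669921875, 82.01831817626953), 59.653194427490234)
((556.3862915039062, 174.53103637695312), (54.45950698852539, 81.70077514648438), 59.8433723449707)
((556.3934326171875, 174.52688598632812), (54.45950698852539, 81.68424987792969), 59.8433723449707)
((556.6724853515625, 175.01524353027344), (53.10762405395508, 81.6744384765625), 59.88395690917969)
[ 23 239 255]
[356  90  31  31 740] [371.2135 105.2649] [0.5433 0.2803 0.064 ] ((543.0827026367188, 280.28289794921875), (34.452423095703125, 33.25974655151367), 59.05985641479492)
[374.069  102.9669] ((543.3717041015625, 282.66143798828125), (49.865509033203125, 65.90821838378906), 2.885157585144043)
```

```bash
cat >> h.py <<'E'
def go(x,y,z,ydeg=None):
    s=ctrl.read_state();R=np.array(s['orientation']);d=R.T@(np.array([x,y,z])-s['ee_pos'])*100
    cur=np.degrees(np.arctan2(R[1,1],R[0,1]))
    print('t',round(s['t'],2),'ee',np.round(s['ee_pos'],4),'ydeg',round(cur,2),'tilt',np.round(R[:,2],4),'delta cm',np.round(d,2),'j',np.round(s['joint_pos'],2),'open',s['opening'],'F',np.round(s['contact_force'],1),s['grip_force'])
    if ydeg is not None: print('rz',round(-np.radians((ydeg-cur+180)%360-180),4))
E
python3 -c "
from h import *
go(.5563,.1746,.036,59.8)"
```

```text
t 4.08 ee [0.5437 0.123  0.258 ] ydeg 59.06 tilt [ 1.2e-03 -2.0e-04 -1.0e+00] delta cm [ 1.6   5.06 22.2 ] j [ 0.23  0.24 -0.67  1.76  0.16  1.2   0.55] open 0.09417883378230199 F [-0.7 -0.  -0.1] 0.0
rz -0.013
```

apply_moves(
  deltas=[
    {"hand": 100,"delta_pos": [0.8,2.5,4],"rot": [0,0,-0.013]},
    {"hand": 100,"delta_pos": [1.6,5.06,8],"rot": [0,0,-0.013]},
    {"hand": 100,"delta_pos": [1.6,5.06,12],"rot": [0,0,-0.013]},
    {"hand": 100,"delta_pos": [1.6,5.06,14],"rot": [0,0,-0.013]},
    {"hand": 100,"delta_pos": [1.6,5.06,14],"rot": [0,0,-0.013]},
    {"hand": 100,"delta_pos": [1.6,5.06,14],"rot": [0,0,-0.013]},
  ],
)

```text
t: 4.82
ee_pos: [0.5565, 0.1757, 0.1189]
orientation: [[-0.865, 0.502, 0.002], [0.502, 0.865, 0.0], [-0.002, 0.001, -1.0]]
contact_force: [0.3, 0.1, 0.4]
opening: 0.094
grip_force: 0.0
```

```bash
python3 -c "
from h import *
im=snap('wrist')
print(topface(im,'blue',[120,60,400,280],.05,110))
go(.5563,.1746,.036,59.8)"
```

```text
((563.7200927734375, 170.38629150390625), (54.58759307861328, 64.42668151855469), 59.87871170043945)
t 4.88 ee [0.5565 0.1757 0.1189] ydeg 59.88 tilt [ 2.3e-03  5.0e-04 -1.0e+00] delta cm [-0.02 -0.12  8.29] j [ 0.1   0.42 -0.64  1.85  0.31  0.96  0.36] open 0.09391775872273428 F [ 1.5  0.2 -0.3] 0.0
rz 0.0015
```

apply_moves(
  deltas=[
    {"hand": 100,"delta_pos": [0,-0.1,4],"rot": [0,0,0]},
    {"hand": 100,"delta_pos": [0,-0.1,7.5],"rot": [0,0,0]},
    {"hand": 100,"delta_pos": [0,-0.1,8.3],"rot": [0,0,0]},
    {"hand": 60,"delta_pos": [0,-0.1,8.3],"rot": [0,0,0]},
    {"hand": 50,"delta_pos": [0,-0.1,8.3],"rot": [0,0,0]},
    {"hand": 30,"delta_pos": [0,-0.1,8.3],"rot": [0,0,0]},
    {"hand": 30,"delta_pos": [0,-0.1,8.3],"rot": [0,0,0]},
    {"hand": 30,"delta_pos": [0,-0.1,8.3],"rot": [0,0,0]},
  ],
  grip_force=20,
)

```text
t: 5.88
ee_pos: [0.5554, 0.175, 0.0348]
orientation: [[-0.865, 0.501, 0.001], [0.501, 0.865, 0.0], [-0.001, 0.001, -1.0]]
contact_force: [-0.1, -1.6, 6.2]
opening: 0.0551
grip_force: 20.0
```

```bash
python3 -c "
from h import *
go(.45,-.2,.28,-81.74)"
```

```text
t 5.88 ee [0.5554 0.175  0.0348] ydeg 59.93 tilt [ 9.e-04  3.e-04 -1.e+00] delta cm [ -9.69 -37.72 -24.54] j [ 0.05  0.53 -0.59  1.91  0.4   0.82  0.29] open 0.05510649551386664 F [-0.1 -1.6  6.2] 20.001572370529175
rz 2.4726
```

apply_moves(
  deltas=[
    {"hand": 30,"delta_pos": [0,0,-4],"rot": [0,0,0]},
    {"hand": 30,"delta_pos": [0,0,-9],"rot": [0,0,0.1]},
    {"hand": 30,"delta_pos": [0,-1,-14],"rot": [0,0,0.27]},
    {"hand": 30,"delta_pos": [-1,-5,-18],"rot": [0,0,0.44]},
    {"hand": 30,"delta_pos": [-2,-10,-21],"rot": [0,0,0.6]},
    {"hand": 30,"delta_pos": [-3,-15,-23],"rot": [0,0,0.77]},
    {"hand": 30,"delta_pos": [-5,-20,-24.5],"rot": [0,0,0.94]},
    {"hand": 30,"delta_pos": [-6,-25,-24.5],"rot": [0,0,1.1]},
  ],
)

```text
t: 6.88
ee_pos: [0.4815, -0.0734, 0.2804]
orientation: [[0.06, 0.998, 0.002], [0.998, -0.06, -0.0], [-0.0, 0.002, -1.0]]
contact_force: [0.9, 0.2, -2.8]
opening: 0.0548
grip_force: 20.0
```

```bash
python3 -c "
from h import *
go(.43,-.341,.25,-81.74)"
```

```text
t 6.88 ee [ 0.4815 -0.0734  0.2804] ydeg -3.43 tilt [ 1.9e-03 -3.0e-04 -1.0e+00] delta cm [-27.02  -3.55   3.03] j [ 0.4   0.06 -0.39  1.88  0.03  1.2  -0.06] open 0.05477790149600719 F [ 0.9  0.2 -2.8] 19.995499849319458
rz 1.3667
```

apply_moves(
  deltas=[
    {"hand": 30,"delta_pos": [-4,0.4,0],"rot": [0,0,0.17]},
    {"hand": 30,"delta_pos": [-9,0.9,0],"rot": [0,0,0.34]},
    {"hand": 30,"delta_pos": [-14,1.4,0],"rot": [0,0,0.51]},
    {"hand": 30,"delta_pos": [-19,2,1],"rot": [0,0,0.68]},
    {"hand": 30,"delta_pos": [-23,2.4,2],"rot": [0,0,0.85]},
    {"hand": 30,"delta_pos": [-26,2.8,3],"rot": [0,0,1.03]},
    {"hand": 30,"delta_pos": [-26.6,2.85,3],"rot": [0,0,1.2]},
    {"hand": 30,"delta_pos": [-26.6,2.85,3],"rot": [0,0,1.367]},
  ],
)

```text
t: 7.88
ee_pos: [0.4952, -0.3392, 0.2485]
orientation: [[0.99, 0.143, -0.001], [0.143, -0.99, 0.001], [-0.001, -0.001, -1.0]]
contact_force: [0.5, 0.9, -2.0]
opening: 0.0542
grip_force: 20.0
```

apply_moves(
  deltas=[
    {"hand": 30,"delta_pos": [0,0,0],"rot": [0,0,0]},
    {"hand": 30,"delta_pos": [0,0,0],"rot": [0,0,0]},
  ],
)

```text
t: 8.12
ee_pos: [0.4957, -0.3384, 0.2491]
orientation: [[0.988, 0.154, -0.0], [0.154, -0.988, 0.0], [-0.0, -0.0, -1.0]]
contact_force: [-0.1, 0.2, -1.2]
opening: 0.0546
grip_force: 20.0
```

```bash
python3 - <<'E'
from h import *
im=snap('wrist','w3.png')
go(.494,-.341,.15,-81.74)
z=ctrl.read_state()['ee_pos'][2]
try: print(topface(im,'blue',None,z+.015,90))
except Exception as e: print(e)
for s,c,m in seg(im,'green')[:3]: print(s,c)
E
```

```text
t 8.18 ee [ 0.4957 -0.3385  0.2492] ydeg -81.21 tilt [-1.e-04  2.e-04 -1.e+00] delta cm [-0.21  0.22  9.92] j [ 0.55  0.26 -0.07  1.71  0.02  1.17 -0.94] open 0.054796335609415985 F [ 0.1  0.3 -2.7] 19.998952746391296
rz 0.0092
((502.4084777832031, -337.7032165527344), (77.11737060546875, 54.64794158935547), 8.723657608032227)
[232 137  52  20 911] [257.96597146 147.62458836]
```

View pics/w3.png

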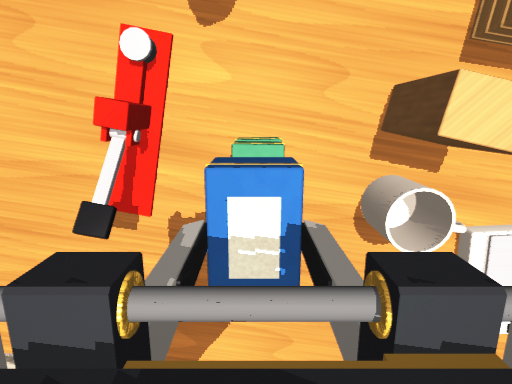

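The wrist view shows the blue tin held square, with its top's far edge at row ~165, columns 206–303. The green column's far top edge is just beyond it at row ~143, columns 232–284, and the jack is clear on the left.

apply_moves(
  deltas=[
    {"hand": 30,"delta_pos": [-0.2,0.2,4],"rot": [0,0,0.009]},
    {"hand": 30,"delta_pos": [-0.2,0.2,7],"rot": [0,0,0.009]},
    {"hand": 30,"delta_pos": [-0.2,0.2,9],"rot": [0,0,0.009]},
    {"hand": 30,"delta_pos": [-0.2,0.2,10],"rot": [0,0,0.009]},
    {"hand": 30,"delta_pos": [-0.2,0.2,10],"rot": [0,0,0.009]},
    {"hand": 30,"delta_pos": [-0.2,0.2,10],"rot": [0,0,0.009]},
  ],
)

```text
t: 8.93
ee_pos: [0.4945, -0.3412, 0.1502]
orientation: [[0.99, 0.141, 0.001], [0.141, -0.99, -0.001], [0.001, 0.001, -1.0]]
contact_force: [-0.4, -0.4, -2.4]
opening: 0.055
grip_force: 20.0
```

```bash
python3 - <<'E'
from h import *
go(.494,-.341,.1355,-81.74)
im=snap('scene');b=seg(im,'blue',[190,90,250,170]);g=seg(im,'green',[190,90,250,170])
for q,z in((b,.15),(g,.1)): print(q[0][0],q[0][1])
cv2.imwrite('pics/s3.png',cv2.resize(cv2.cvtColor(im['color'],cv2.COLOR_RGB2BGR)[70:180,150:310],None,fx=4,fy=4))
E
```

```text
t 8.93 ee [ 0.4945 -0.3412  0.1502] ydeg -81.91 tilt [ 1.1e-03 -6.0e-04 -1.0e+00] delta cm [-0.05 -0.03  1.47] j [ 0.55  0.35 -0.07  1.82  0.03  0.98 -0.96] open 0.0549674008990994 F [-0.4 -0.4 -2.4] 19.999002814292908
rz -0.003
[205 107  26  29 296] [215.05067568 124.34797297]
[206 126  26  34 567] [219.08112875 143.55555556]
```

View pics/s3.png

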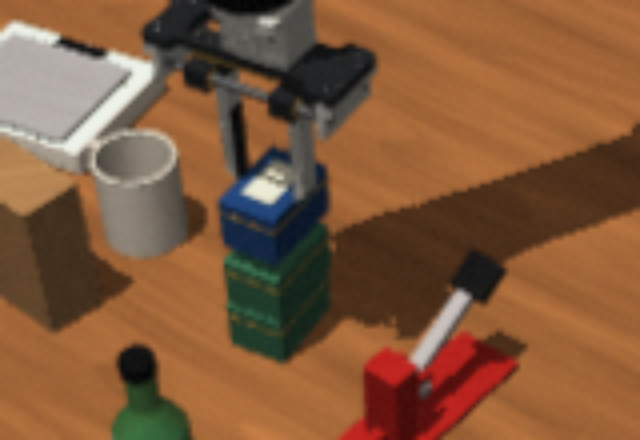

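The crop shows the blue tin hovering in line just above the green column, with its edges aligned left and right. I'll lower and release.

apply_moves(
  deltas=[
    {"hand": 30,"delta_pos": [-0.05,0,0.8],"rot": [0,0,0]},
    {"hand": 30,"delta_pos": [-0.05,0,1.3],"rot": [0,0,0]},
    {"hand": 30,"delta_pos": [-0.05,0,1.5],"rot": [0,0,0]},
    {"hand": 30,"delta_pos": [-0.05,0,1.5],"rot": [0,0,0]},
  ],
)

```text
t: 9.48
ee_pos: [0.4936, -0.3411, 0.1347]
orientation: [[0.99, 0.14, 0.0], [0.14, -0.99, -0.0], [0.0, 0.0, -1.0]]
contact_force: [-2.9, 1.6, 8.1]
opening: 0.0551
grip_force: 20.0
```

```bash
python3 -c "
from h import *
go(.494,-.341,.1348,-81.74)"
```

```text
t 9.47 ee [ 0.4936 -0.3411  0.1347] ydeg -81.94 tilt [ 2.e-04 -0.e+00 -1.e+00] delta cm [ 0.04 -0.   -0.01] j [ 0.55  0.36 -0.07  1.83  0.03  0.95 -0.96] open 0.05505776584201974 F [-2.9  1.6  8.1] 20.004737377166748
rz -0.0034
```

apply_moves(
  deltas=[
    {"hand": 66,"delta_pos": [0,0,0],"rot": [0,0,0]},
    {"hand": 75,"delta_pos": [0,0,0],"rot": [0,0,0]},
    {"hand": 85,"delta_pos": [0,0,0],"rot": [0,0,0]},
    {"hand": 92,"delta_pos": [0,0,-1],"rot": [0,0,0]},
    {"hand": 92,"delta_pos": [0,0,-4],"rot": [0,0,0]},
    {"hand": 92,"delta_pos": [0,0,-9],"rot": [0,0,0]},
    {"hand": 92,"delta_pos": [0,0,-14],"rot": [0,0,0]},
    {"hand": 92,"delta_pos": [0,0,-15],"rot": [0,0,0]},
  ],
)

```text
t: 10.48
ee_pos: [0.4948, -0.3418, 0.2885]
orientation: [[0.99, 0.14, 0.005], [0.14, -0.99, -0.003], [0.005, 0.003, -1.0]]
contact_force: [-1.0, -0.5, -0.1]
opening: 0.0869
grip_force: 0.0
```

```bash
python3 - <<'E'
from h import *
im=snap('wrist','w4.png')
for v in (90,130,170): print(topface(im,'blue',None,.15,v))
t=snap('top'); print([a for a in seg(t,'blue',[320,190,400,270])][:1][0][:2] if seg(t,'blue',[320,190,400,270]) else None)
# jack red top of wrist image
for q in ['jack_grip','saddle_top','handle_pad','jack']:
    print(q,[(np.round(a['location'],1).tolist(),round(a['score'],2)) for a in ctrl.pinpoint('wrist',q)[:2]])
go(.494,-.341,.1348,-81.74)
E
```

```text
((493.1917419433594, -340.9875183105469), (83.85482025146484, 54.462677001953125), 8.06375789642334)
((493.25103759765625, -340.9790954589844), (81.72633361816406, 54.46271514892578), 8.06347370147705)
((492.2777099609375, -341.2796325683594), (79.71268463134766, 54.14095687866211), 8.06263256072998)
(array([348, 233,  19,   9, 104], dtype=int32), array([357.23076923, 237.27884615]))
jack_grip [([130.0, 115.8], 0.83)]
saddle_top [([139.1, 52.3], 0.82)]
handle_pad [([102.8, 210.8], 0.78)]
jack []
t 10.78 ee [ 0.4931 -0.3407  0.2828] ydeg -81.93 tilt [-0.0018  0.0011 -1.    ] delta cm [ 0.11  0.06 14.8 ] j [ 0.55  0.24 -0.07  1.66  0.02  1.24 -0.95] open 0.08620525873584774 F [-0.2 -0.   0.7] 0.0
rz -0.0033
```

View pics/w4.png

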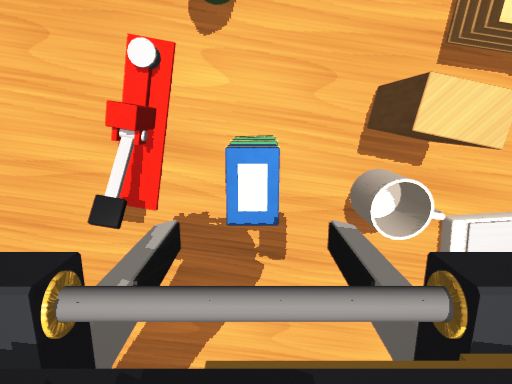

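The wrist view shows the blue tin squarely on the column at (252,185). The jack is on the left, with its saddle at (142,52) and its tower at (124,115). Next I'll centre over the jack.

apply_moves(
  deltas=[
    {"hand": 92,"delta_pos": [1,-5,0],"rot": [0,0,0.08]},
    {"hand": 92,"delta_pos": [2,-10,0],"rot": [0,0,0.17]},
    {"hand": 92,"delta_pos": [2.9,-15.3,0],"rot": [0,0,0.175]},
    {"hand": 92,"delta_pos": [2.9,-15.3,0],"rot": [0,0,0.175]},
    {"hand": 92,"delta_pos": [2.9,-15.3,0],"rot": [0,0,0.175]},
    {"hand": 92,"delta_pos": [2.9,-15.3,0],"rot": [0,0,0.175]},
  ],
)

```text
t: 11.52
ee_pos: [0.5005, -0.1866, 0.2837]
orientation: [[0.999, -0.036, -0.001], [-0.036, -0.999, 0.0], [-0.001, -0.0, -1.0]]
contact_force: [-1.2, -0.3, 0.3]
opening: 0.0864
grip_force: 0.0
```

```bash
python3 - <<'E'
from h import *
im=snap('wrist','w5.png')
for q,z in [('jack_grip',.07),('saddle_top',.04),('handle_pad',.111)]:
    for a in ctrl.pinpoint('wrist',q)[:1]: print(q,np.round(a['location'],1),round(a['score'],2),atz(im,a['location'],z))
for s,c,m in seg(im,'red')[:2]: print(s,c,rect(m,im,.008))
go(.5382,-.186,.074,-92)
E
```

```text
jack_grip [245.6 136.2] 0.63 [ 0.54545997 -0.17843821  0.07      ]
saddle_top [245.1  77.1] 0.56 [ 0.61797587 -0.18003627  0.04      ]
handle_pad [240.7 235.8] 0.68 [ 0.43081424 -0.16888986  0.111     ]
[ 223   57   46  169 5639] [246.57705267 138.83809186] ((528.4111328125, -177.36598205566406), (63.47153854370117, 237.83909606933594), 88.09648895263672)
t 11.72 ee [ 0.5007 -0.1861  0.284 ] ydeg -92.03 tilt [-3.e-04  1.e-04 -1.e+00] delta cm [ 3.76 -0.14 21.  ] j [ 0.37  0.13 -0.14  1.79  0.02  1.22 -1.39] open 0.08675165764418942 F [0.6 0.9 0.7] 0.0
rz -0.0005
```

View pics/w5.png

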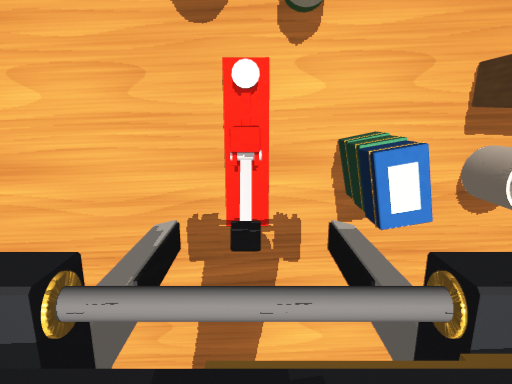

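The wrist view shows the jack upright and aligned: base at (223–269, 57–225), saddle at (245,73), tower at (245,139) and pad at (245,235). Its base measures 238×63 mm, which matches the given size. The tin stack is intact on the right.

apply_moves(
  deltas=[
    {"hand": 92,"delta_pos": [2.5,-0.6,5],"rot": [0,0,0]},
    {"hand": 92,"delta_pos": [4.2,-0.95,10],"rot": [0,0,0]},
    {"hand": 92,"delta_pos": [4.2,-0.95,14],"rot": [0,0,0]},
    {"hand": 92,"delta_pos": [4.2,-0.95,17.5],"rot": [0,0,0]},
    {"hand": 92,"delta_pos": [4.2,-0.95,20],"rot": [0,0,0]},
    {"hand": 92,"delta_pos": [4.2,-0.95,21],"rot": [0,0,0]},
    {"hand": 92,"delta_pos": [4.2,-0.95,21],"rot": [0,0,0]},
  ],
)

```text
t: 12.6
ee_pos: [0.543, -0.1776, 0.0741]
orientation: [[0.999, -0.034, -0.001], [-0.034, -0.999, 0.0], [-0.001, -0.0, -1.0]]
contact_force: [0.9, -0.4, 0.6]
opening: 0.0863
grip_force: 0.0
```

apply_moves(
  deltas=[
    {"hand": 60,"delta_pos": [0,0,0],"rot": [0,0,0]},
    {"hand": 45,"delta_pos": [0,0,0],"rot": [0,0,0]},
    {"hand": 15,"delta_pos": [0,0,0],"rot": [0,0,0]},
    {"hand": 10,"delta_pos": [0,0,0],"rot": [0,0,0]},
    {"hand": 10,"delta_pos": [0,0,0],"rot": [0,0,0]},
    {"hand": 10,"delta_pos": [0,0,0],"rot": [0,0,0]},
  ],
  grip_force=60,
)

```text
t: 13.35
ee_pos: [0.5431, -0.1774, 0.0742]
orientation: [[0.999, -0.034, -0.0], [-0.034, -0.999, 0.0], [-0.0, -0.0, -1.0]]
contact_force: [-0.3, -0.2, -0.1]
opening: 0.0334
grip_force: 60.0
```

```bash
python3 -c "
from h import *
go(.5505,.135,.11,2.9)"
```

```text
t 13.35 ee [ 0.5431 -0.1774  0.0742] ydeg -91.96 tilt [-0.  0. -1.] delta cm [ -0.33 -31.25  -3.57] j [ 0.33  0.4  -0.15  1.94  0.08  0.81 -1.47] open 0.0334170432957058 F [-0.3 -0.2 -0.1] 60.00628173351288
rz -1.6557
```

apply_moves(
  deltas=[
    {"hand": 10,"delta_pos": [0,0,-2],"rot": [0,0,0]},
    {"hand": 10,"delta_pos": [-0.5,-2,-4],"rot": [0,0,0]},
    {"hand": 10,"delta_pos": [-1.5,-5,-4.5],"rot": [0,0,0]},
    {"hand": 10,"delta_pos": [-2.5,-9,-4.5],"rot": [0,0,-0.08]},
    {"hand": 10,"delta_pos": [-3,-13,-4.5],"rot": [0,0,-0.22]},
    {"hand": 10,"delta_pos": [-3,-17,-4.5],"rot": [0,0,-0.38]},
    {"hand": 10,"delta_pos": [-3,-20,-4.5],"rot": [0,0,-0.54]},
    {"hand": 10,"delta_pos": [-3,-22,-4.5],"rot": [0,0,-0.7]},
  ],
)

```text
t: 14.35
ee_pos: [0.5199, 0.045, 0.1187]
orientation: [[0.782, 0.623, -0.001], [0.623, -0.782, 0.0], [-0.001, -0.001, -1.0]]
contact_force: [-0.5, -0.2, -8.9]
opening: 0.0331
grip_force: 60.0
```

```bash
python3 -c "
from h import *
go(.5505,.12,.12,2.9)"
```

```text
t 14.35 ee [0.5199 0.045  0.1187] ydeg -51.47 tilt [-1.3e-03  2.0e-04 -1.0e+00] delta cm [ 7.07 -3.96 -0.14] j [ 0.12  0.29 -0.38  2.    0.14  0.88 -1.24] open 0.03312986768153516 F [-0.5 -0.2 -8.9] 59.99382197856903
rz -0.9489
```

apply_moves(
  deltas=[
    {"hand": 10,"delta_pos": [1,-0.5,0],"rot": [0,0,-0.15]},
    {"hand": 10,"delta_pos": [2,-1.2,0],"rot": [0,0,-0.3]},
    {"hand": 10,"delta_pos": [3,-1.8,0],"rot": [0,0,-0.46]},
    {"hand": 10,"delta_pos": [4,-2.4,0],"rot": [0,0,-0.62]},
    {"hand": 10,"delta_pos": [5.2,-3,0],"rot": [0,0,-0.78]},
    {"hand": 10,"delta_pos": [6.3,-3.6,0],"rot": [0,0,-0.92]},
    {"hand": 10,"delta_pos": [7.1,-4,0],"rot": [0,0,-0.949]},
    {"hand": 10,"delta_pos": [7.1,-4,0],"rot": [0,0,-0.949]},
  ],
)

```text
t: 15.35
ee_pos: [0.5515, 0.1191, 0.1188]
orientation: [[-0.042, 0.999, -0.001], [0.999, 0.042, 0.0], [0.0, -0.001, -1.0]]
contact_force: [-0.3, -0.1, -8.5]
opening: 0.0327
grip_force: 60.0
```

apply_moves(
  deltas=[
    {"hand": 10,"delta_pos": [0,0,0],"rot": [0,0,0]},
    {"hand": 10,"delta_pos": [0,0,0],"rot": [0,0,0]},
  ],
)

```text
t: 15.6
ee_pos: [0.5516, 0.1183, 0.1192]
orientation: [[-0.042, 0.999, -0.0], [0.999, 0.042, -0.0], [-0.0, -0.0, -1.0]]
contact_force: [0.6, -0.8, -8.3]
opening: 0.0329
grip_force: 60.0
```

```bash
python3 - <<'E'
from h import *
im=snap('wrist','w6.png')
h=cv2.cvtColor(im['color'],cv2.COLOR_RGB2HSV)
for q in ['lift_mark','saddle_top']:
    for a in ctrl.pinpoint('wrist',q)[:1]: print(q,np.round(a['location'],1),round(a['score'],2),atz(im,a['location'],.064 if q[0]=='l' else .085))
go(.5505,.12,.08,2.9)
s=snap('scene')['color']
cv2.imwrite('pics/w6b.png',np.hstack([cv2.cvtColor(im['color'],cv2.COLOR_RGB2BGR)[:,100:],cv2.resize(cv2.cvtColor(s,cv2.COLOR_RGB2BGR)[140:300,250:410],(384,384))]))
E
```

```text
saddle_top [250.9  96.2] 0.92 [0.545876   0.19859395 0.085     ]
t 15.75 ee [0.5518 0.1185 0.1193] ydeg 2.48 tilt [ 1.e-04 -1.e-04 -1.e+00] delta cm [ 0.15 -0.12  3.93] j [ 0.14  0.38 -0.57  1.9   0.25  0.93 -0.51] open 0.03312986271141268 F [ 0.2 -0.5 -8.3] 59.99511480331421
rz -0.0073
```

View pics/w6b.png

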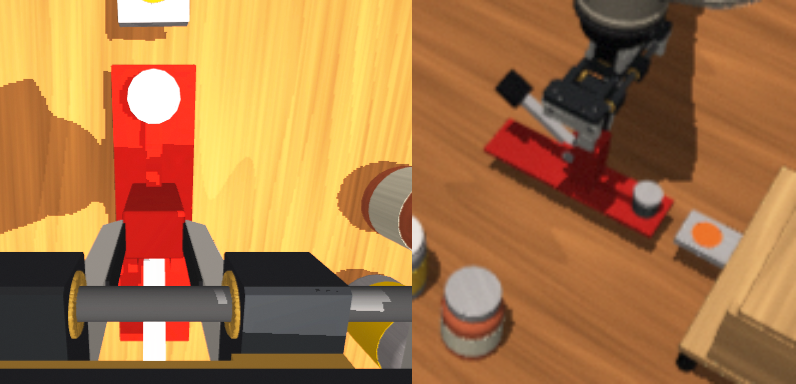

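The left view shows the saddle at (253,96) in line with the tongue, whose front edge is at (218–289, 23). The right view shows the jack level in the hand and in front of the tongue.

apply_moves(
  deltas=[
    {"hand": 10,"delta_pos": [0,0,2],"rot": [0,0,-0.007]},
    {"hand": 10,"delta_pos": [0,0,3.5],"rot": [0,0,-0.007]},
    {"hand": 10,"delta_pos": [0,0,4.1],"rot": [0,0,-0.007]},
    {"hand": 10,"delta_pos": [0,0,4.1],"rot": [0,0,-0.007]},
    {"hand": 10,"delta_pos": [0,0,4.1],"rot": [0,0,-0.007]},
  ],
)

```text
t: 16.42
ee_pos: [0.5521, 0.119, 0.0786]
orientation: [[-0.051, 0.999, 0.001], [0.999, 0.051, 0.0], [0.0, 0.001, -1.0]]
contact_force: [0.2, -0.7, -8.6]
opening: 0.0328
grip_force: 60.0
```

```bash
python3 -c "
from h import *
go(.5473,.2004,.078,2.9)"
```

```text
t 16.43 ee [0.5521 0.119  0.0786] ydeg 2.92 tilt [ 5.e-04  3.e-04 -1.e+00] delta cm [ 8.16 -0.06  0.06] j [ 0.12  0.43 -0.55  1.93  0.29  0.86 -0.54] open 0.03279702491996065 F [ 0.2 -0.7 -8.6] 59.99525606632233
rz 0.0004
```

apply_moves(
  deltas=[
    {"hand": 10,"delta_pos": [2,0,0],"rot": [0,0,0]},
    {"hand": 10,"delta_pos": [4,0,0],"rot": [0,0,0]},
    {"hand": 10,"delta_pos": [5.5,0,0],"rot": [0,0,0]},
    {"hand": 10,"delta_pos": [7,-0.05,0],"rot": [0,0,0]},
    {"hand": 10,"delta_pos": [8.15,-0.05,0],"rot": [0,0,0]},
    {"hand": 10,"delta_pos": [8.15,-0.05,0],"rot": [0,0,0]},
    {"hand": 10,"delta_pos": [8.15,-0.05,0],"rot": [0,0,0]},
  ],
)

```text
t: 17.3
ee_pos: [0.5472, 0.1995, 0.0781]
orientation: [[-0.051, 0.999, -0.0], [0.999, 0.051, -0.0], [-0.0, -0.0, -1.0]]
contact_force: [0.3, -0.1, -7.6]
opening: 0.0332
grip_force: 60.0
```

```bash
python3 - <<'E'
from h import *
im=snap('wrist')
for a in ctrl.pinpoint('wrist','lift_mark')[:2]: print(np.round(a['location'],1),round(a['score'],2),atz(im,a['location'],.064))
h=cv2.cvtColor(im['color'],cv2.COLOR_RGB2HSV)
m=((h[...,0]>7)&(h[...,0]<30)&(h[...,1]>215)&(h[...,2]>150)).astype(np.uint8);k=np.zeros_like(m);k[40:170,190:320]=1
n,l,st,c=cv2.connectedComponentsWithStats(m*k);i=1+np.argmax(st[1:,4]);print(st[i],c[i],atz(im,c[i],.064),rect(l==i,im,.064))
go(.5473,.2004,.074,2.9)
cv2.imwrite('pics/w7.png',cv2.cvtColor(im['color'],cv2.COLOR_RGB2BGR))
E
```

```text
[255.5  96.3] 0.64 [0.54384585 0.27854935 0.064     ]
[227  64  36  56 972] [240.781893    88.61213992] [0.53467217 0.28257096 0.064     ] ((534.6963500976562, 282.7215270996094), (34.0664176940918, 15.851439476013184), 74.48355865478516)
t 17.4 ee [0.5473 0.1993 0.0782] ydeg 2.86 tilt [-1.e-04 -4.e-04 -1.e+00] delta cm [0.11 0.01 0.42] j [-0.01  0.46 -0.56  1.89  0.31  0.88 -0.68] open 0.03321226001392378 F [-0.8 -0.1 -8.4] 59.99517560005188
rz -0.0007
```

View pics/w7.png

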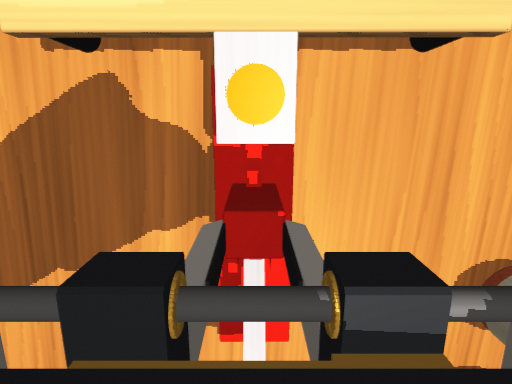

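The view shows the tongue straight over the jack's toe, square to it, with the disc centred at (256,94) over the jack's centre line (~254). I'll lower and release.

apply_moves(
  deltas=[
    {"hand": 10,"delta_pos": [0.05,0,0.2],"rot": [0,0,0]},
    {"hand": 10,"delta_pos": [0.05,0,0.4],"rot": [0,0,0]},
    {"hand": 10,"delta_pos": [0.05,0,0.5],"rot": [0,0,0]},
    {"hand": 10,"delta_pos": [0.05,0,0.5],"rot": [0,0,0]},
  ],
)

```text
t: 17.9
ee_pos: [0.5473, 0.2005, 0.0742]
orientation: [[-0.051, 0.999, 0.001], [0.999, 0.051, -0.0], [-0.0, 0.001, -1.0]]
contact_force: [-5.8, -4.4, 10.8]
opening: 0.0337
grip_force: 60.0
```

```bash
python3 -c "
from h import *
go(.5473,.2004,.074,2.9)"
```

```text
t 17.9 ee [0.5473 0.2005 0.0742] ydeg 2.9 tilt [ 6.e-04 -4.e-04 -1.e+00] delta cm [-0.01 -0.    0.02] j [-0.02  0.47 -0.56  1.89  0.32  0.87 -0.69] open 0.03373526995726874 F [-5.8 -4.4 10.8] 60.00423967838287
rz 0.0001
```

apply_moves(
  deltas=[
    {"hand": 45,"delta_pos": [0,0,0],"rot": [0,0,0]},
    {"hand": 60,"delta_pos": [0,0,0],"rot": [0,0,0]},
    {"hand": 75,"delta_pos": [0,0,0],"rot": [0,0,0]},
    {"hand": 80,"delta_pos": [0,0,-2],"rot": [0,0,0]},
    {"hand": 80,"delta_pos": [0,0,-6],"rot": [0,0,0]},
    {"hand": 80,"delta_pos": [0,0,-10],"rot": [0,0,0]},
    {"hand": 80,"delta_pos": [-1,0,-13],"rot": [0,0,0]},
    {"hand": 80,"delta_pos": [-6,0,-13],"rot": [0,0,0]},
  ],
  grip_force=20,
)

```text
t: 18.9
ee_pos: [0.5512, 0.1437, 0.2074]
orientation: [[-0.056, 0.998, 0.005], [0.998, 0.056, 0.003], [0.002, 0.005, -1.0]]
contact_force: [1.0, -0.9, -0.6]
opening: 0.075
grip_force: 0.0
```

```bash
python3 - <<'E'
from h import *
im=snap('wrist')
for q,z in [('lift_mark',.064),('jack_grip',.07),('handle_pad',.111),('saddle_top',.04)]:
    for a in ctrl.pinpoint('wrist',q)[:1]: print(q,np.round(a['location'],1),round(a['score'],2),atz(im,a['location'],z))
for s,c,m in seg(im,'red')[:2]: print(s,c,rect(m,im,.008))
for q in ('handle_pad','jack_grip'):
  i=snap('scene')
  for a in ctrl.pinpoint('scene',q)[:1]: print('scene',q,a, 'expected',proj(i,[.5473+.0506*.111,.2005-.111,.111] if q[0]=='h' else [.5473,.2005,.07]))
go(.5534,.0797,.16,2.9)
E
```

```text
lift_mark [252.3  46.5] 0.9 [0.54257974 0.27729984 0.064     ]
jack_grip [250.7 130. ] 0.63 [0.54531266 0.19874426 0.07      ]
handle_pad [249.4 248.7] 0.65 [0.55016303 0.08924144 0.111     ]
[ 224   32   56  203 6848] [250.24109229 144.62835864] ((546.0892944335938, 185.04183959960938), (63.437278747558594, 236.9754638671875), 2.768338441848755)
scene handle_pad {'location': [314.9, 198.1], 'score': 0.55} expected [316.14697239 197.18279427]
scene jack_grip {'location': [349.1, 221.2], 'score': 0.62} expected [347.96072331 222.82386219]
t 19.35 ee [0.55   0.1417 0.2034] ydeg 3.0 tilt [-1.e-04  4.e-04 -1.e+00] delta cm [-6.21  0.02  4.34] j [ 0.13  0.29 -0.59  1.81  0.18  1.1  -0.48] open 0.07521084826287858 F [0.4 0.4 0.2] 0.0
rz 0.0017
```

apply_moves(
  deltas=[
    {"hand": 20,"delta_pos": [-3,-0.1,0],"rot": [0,0,0]},
    {"hand": 0,"delta_pos": [-6.2,-0.1,1],"rot": [0,0,0]},
    {"hand": 0,"delta_pos": [-6.2,-0.1,2.5],"rot": [0,0,0]},
    {"hand": 0,"delta_pos": [-6.2,-0.1,4.3],"rot": [0,0,0]},
    {"hand": 0,"delta_pos": [-6.2,-0.1,4.3],"rot": [0,0,0]},
    {"hand": 0,"delta_pos": [-6.2,-0.1,4.3],"rot": [0,0,0]},
  ],
)

```text
t: 20.1
ee_pos: [0.5524, 0.0797, 0.1604]
orientation: [[-0.052, 0.999, -0.0], [0.999, 0.052, 0.0], [0.0, -0.0, -1.0]]
contact_force: [0.0, 0.2, 0.7]
opening: 0.0181
grip_force: 0.0
```

```bash
python3 -c "
from h import *
go(.5520,.0797,.086,2.9)"
```

```text
t 20.1 ee [0.5524 0.0797 0.1604] ydeg 2.99 tilt [-1.e-04  4.e-04 -1.e+00] delta cm [-0.   -0.04  7.44] j [ 0.21  0.32 -0.56  1.87  0.2   1.   -0.39] open 0.01810820796343001 F [0.  0.2 0.7] 0.0
rz 0.0016
```

Now press down slowly, in stages.

apply_moves(
  deltas=[
    {"hand": 0,"delta_pos": [0,0,0.8],"rot": [0,0,0]},
    {"hand": 0,"delta_pos": [0,0,1.6],"rot": [0,0,0]},
    {"hand": 0,"delta_pos": [0,0,2.2],"rot": [0,0,0]},
    {"hand": 0,"delta_pos": [0,0,2.8],"rot": [0,0,0]},
    {"hand": 0,"delta_pos": [0,0,3.4],"rot": [0,0,0]},
    {"hand": 0,"delta_pos": [0,0,3.4],"rot": [0,0,0]},
  ],
)

```text
t: 20.85
ee_pos: [0.5521, 0.0787, 0.1258]
orientation: [[-0.051, 0.999, -0.001], [0.999, 0.051, 0.0], [0.0, -0.001, -1.0]]
contact_force: [-0.2, 0.7, -0.6]
opening: 0.0004
grip_force: 0.0
```

apply_moves(
  deltas=[
    {"hand": 0,"delta_pos": [0,0,0.5],"rot": [0,0,0]},
    {"hand": 0,"delta_pos": [0,0,1],"rot": [0,0,0]},
    {"hand": 0,"delta_pos": [0,0,1.5],"rot": [0,0,0]},
    {"hand": 0,"delta_pos": [0,0,2],"rot": [0,0,0]},
    {"hand": 0,"delta_pos": [0,0,2.5],"rot": [0,0,0]},
    {"hand": 0,"delta_pos": [0,0,3],"rot": [0,0,0]},
    {"hand": 0,"delta_pos": [0,0,3.5],"rot": [0,0,0]},
    {"hand": 0,"delta_pos": [0,0,3.5],"rot": [0,0,0]},
  ],
)

```text
t: 21.85
ee_pos: [0.5522, 0.079, 0.0909]
orientation: [[-0.051, 0.999, -0.0], [0.999, 0.051, 0.0], [0.0, -0.0, -1.0]]
contact_force: [-0.3, 0.8, 2.1]
opening: 0.0004
grip_force: 0.8
```

```bash
python3 - <<'E'
from h import *
go(.5520,.0797,.086,2.9)
im=snap('wrist')
for q in ['lift_mark','jack_grip']:
    for a in ctrl.pinpoint('wrist',q)[:1]: print(q,np.round(a['location'],1),round(a['score'],2),atz(im,a['location'],.08 if q[0]=='l' else .07))
for s,c,m in seg(im,'red')[:1]: print(s,c,rect(m,im,.008))
E
```

```text
t 21.85 ee [0.5522 0.079  0.0909] ydeg 2.93 tilt [-3.e-04  4.e-04 -1.e+00] delta cm [ 0.07 -0.02  0.49] j [ 0.18  0.4  -0.54  1.94  0.26  0.87 -0.44] open 0.00038237675931875574 F [-0.3  0.8  2.1] 0.7629318174440414
rz 0.0005
jack_grip [255.   24.5] 0.8 [0.54635193 0.19990145 0.07      ]
[  213     0    83   212 11698] [253.46067704  89.95708668] ((547.8947143554688, 149.4281005859375), (63.46925735473633, 167.704833984375), 2.774409532546997)
```

apply_moves(
  deltas=[
    {"hand": 0,"delta_pos": [0.05,0,0.3],"rot": [0,0,0]},
    {"hand": 0,"delta_pos": [0.05,0,0.5],"rot": [0,0,0]},
    {"hand": 0,"delta_pos": [0.05,0,0.6],"rot": [0,0,0]},
    {"hand": 0,"delta_pos": [0.05,0,0.6],"rot": [0,0,0]},
    {"hand": 0,"delta_pos": [0.05,0,0.6],"rot": [0,0,0]},
  ],
)

```text
t: 22.62
ee_pos: [0.5523, 0.0793, 0.0853]
orientation: [[-0.051, 0.999, 0.0], [0.999, 0.051, 0.0], [0.0, 0.0, -1.0]]
contact_force: [0.9, -0.7, 0.6]
opening: 0.0004
grip_force: 0.9
```

```bash
python3 - <<'E'
from h import *
go(.5520,.0797,.086,2.9)
i=snap('scene')
for q,Xs in [('lift_mark',[[.543,.279,.064],[.543,.279,.078]]),('saddle_top',[[.5425,.28,.04],[.5425,.28,.066]]),('handle_pad',[[.552,.075,.061]]),('jack_grip',[[.5465,.2,.07]])]:
    for a in ctrl.pinpoint('scene',q)[:1]: print(q,np.round(a['location'],1),round(a['score'],2),[np.round(proj(i,X),1) for X in Xs])
for s,c,m in seg(i,'orange',[355,225,390,260])[:1]: print(s,c)
E
```

```text
t 22.62 ee [0.5523 0.0793 0.0853] ydeg 2.92 tilt [ 0.e+00  1.e-04 -1.e+00] delta cm [ 0.04 -0.03 -0.07] j [ 0.18  0.41 -0.53  1.94  0.27  0.86 -0.45] open 0.00039995872733450584 F [ 0.9 -0.7  0.6] 0.9131303249523626
rz 0.0003
lift_mark [369.9 241.6] 0.69 [array([372.5, 236.7]), array([373.5, 234. ])]
saddle_top [217.  233.7] 0.66 [array([371.2, 241.4]), array([373.1, 236.4])]
handle_pad [310.4 202.5] 0.76 [array([310.6, 205.1])]
jack_grip [346.  219.1] 0.79 [array([347.9, 222.6])]
[367 233  12  10  85] [372.23529412 237.22352941]
```

```bash
python3 - <<'E'
from h import *
a={'color':cv2.cvtColor(cv2.imread('pics/scene0.png'),cv2.COLOR_BGR2RGB)}
b=snap('scene','s9.png')
for i in (a,b):
    for s,c,m in seg(i,'orange',[355,225,390,260])[:1]: print(s,c)
w=snap('wrist','w9.png')
for n in ('scene','wrist','top'):
  if n=='top': t=snap('top')
  for q in ('handle_pad','jack'):
    for r in (ctrl.pinpoint(n,q)[:1],ctrl.recognise(n,q)[:1]): print(n,q,r)
h=cv2.cvtColor(w['color'],cv2.COLOR_RGB2HSV).astype(int)
# ascii view of wrist region under the jaws
def asc(im,x0,x1,y0,y1,sx,sy):
    h=cv2.cvtColor(im['color'],cv2.COLOR_RGB2HSV).astype(int)
    for y in range(y0,y1,sy):
        print(y,''.join('#' if V<55 else 'R' if (H<6 or H>174) and S>150 else 'w' if S<60 and V>170 else 'g' if S<60 else 'o' if H<30 else '.' for H,S,V in h[y,x0:x1:sx]))
asc(w,170,340,100,384,3,7)
asc(b,285,385,180,262,1,2)
E
```

```text
[367 233  12   9  83] [372.15662651 237.14457831]
[367 233  12  10  84] [372.16666667 237.20238095]
scene handle_pad [{'location': [312.3, 200.1], 'score': 0.68}]
scene handle_pad [{'box': [323.8, 211.7, 35.6, 22.8], 'score': 0.65}]
scene jack [{'location': [346.9, 237.0], 'score': 0.64}]
scene jack [{'box': [342.3, 228.5, 72.0, 60.2], 'score': 0.84}]
wrist handle_pad [{'location': [248.3, 231.1], 'score': 0.69}]
wrist handle_pad [{'box': [252.1, 162.9, 63.6, 176.1], 'score': 0.73}]
wrist jack [{'location': [254.0, 47.5], 'score': 0.89}]
wrist jack [{'box': [254.6, 124.5, 85.5, 249.0], 'score': 0.86}]
top handle_pad []
top handle_pad []
top jack [{'location': [174.7, 203.4], 'score': 0.66}]
top jack [{'box': [155.8, 208.3, 30.5, 22.6], 'score': 0.74}]
100 oooooooooooooooRRRRRRRRRowwwwwwwRRRRRRRRRoooooooooooooooo
107 oooooooooooooooRRRRRRRRRowwwwwwwRRRRRRRRRoooooooooooooooo
114 oooooooooooooooRRRRRRRRRowwwwwwwRRRRRRRRRoooooooooooooooo
121 oooooooooooooooRRRRRRRRRwwwwwwwwRRRRRRRRRoooooooooooooooo
128 oooooooooooooooRRRRRRRRRwwwwwwwwRRRRRRRRRoooooooooooooooo
135 oooooooooooooooRRRRRRRRR
[... 5808 characters left out ...]
ooooooooooooooooooooooooooooooooooRRRRRRRRRRRRRRR########gggggggwwwooo
250 ooooooooooooooooooooooooooooooooooooooooooooooooooooooooooooooooooooRRRRRRRRRRRRR########RRogggooooo
252 oooooooooooooooooooooooooooooooooooooooooooooooooooooooooooooooooooooooRRRRRRRRRRRRRRoRRRRRRoooooooo
254 oooooooooooooooooooooooooooooooooooooooooooooooooooooooooooooooooooooooooooRRRRRRRRRRRRRRRRooooooooo
256 wooooooooooooooooooooooooooooooooooooooooooooooooooooooooooooooooooooooooooooooRRRRRRRRRRRoooooooooo
258 wwoooooooooooooooooooooooooooooooooooooooooooooooooooooooooooooooooooooooooooooooooRRRRRoooooooooooo
260 wwoooooooooooooooooooooooooooooooooooooooooooooooooooooooooooooooooooooooooooooooooooooooooooooooooo
```

```bash
python3 - <<'E'
from h import *
i=ctrl.get_image('scene');w=ctrl.get_image('wrist')
o=np.array([.5465,.2003,0]);ex=np.array([-.0495,.9988,0]);ez=np.array([0,0,1.])
for n,im in (('scene',i),('wrist',w)):
  s=ctrl.read_state();p=np.array(s['ee_pos'])
  print(n,'tip',np.round(proj(im,p-[0,0,.025]),1),'piv',np.round(proj(im,o+ex*-.022+ez*.055),1))
  for th in (0,.15,.3,.4,.5):
    a=.5-th;c=o+ex*(-.022-.105*np.cos(a))+ez*(.055+.105*np.sin(a));nrm=ex*np.sin(a)+ez*np.cos(a)
    u=ex*np.cos(a)-ez*np.sin(a)
    t=c+nrm*.006
    print(th,np.round(t,3),'top',np.round(proj(im,t),1),'near edge',np.round(proj(im,t+u*.018),1),'neck',np.round(proj(im,c+u*.03),1))
E
```

```text
scene tip [311.7 206. ] piv [340.5 222.1]
0 [0.552 0.089 0.111] top [316.2 197. ] near edge [320.6 201.2] neck [322.4 204.7]
0.15 [0.552 0.082 0.097] top [313.6 198.9] near edge [318.3 202.7] neck [320.7 206.1]
0.3 [0.553 0.077 0.082] top [311.6 201.3] near edge [316.6 204.6] neck [319.4 207.9]
0.4 [0.553 0.075 0.071] top [310.6 203.1] near edge [315.7 206.1] neck [318.8 209.2]
0.5 [0.553 0.073 0.061] top [310. 205.] near edge [315.1 207.7] neck [318.4 210.7]
wrist tip [254.3 215.3] piv [254.9  65.6]
0 [0.552 0.089 0.111] top [254.9 224.6] near edge [254.9 192.6] neck [254.9 175.7]
0.15 [0.552 0.082 0.097] top [254.8 228.9] near edge [254.8 198.5] neck [254.8 180.3]
0.3 [0.553 0.077 0.082] top [254.7 228.9] near edge [254.7 200.7] neck [254.7 181.9]
0.4 [0.553 0.075 0.071] top [254.6 226.9] near edge [254.7 200.3] neck [254.7 181.4]
0.5 [0.553 0.073 0.061] top [254.6 223.6] near edge [254.6 198.7] neck [254.7 180. ]
```

apply_moves(
  deltas=[
    {"hand": 0,"delta_pos": [0,0,-3],"rot": [0,0,0]},
    {"hand": 0,"delta_pos": [0,0,-6],"rot": [0,0,0]},
    {"hand": 0,"delta_pos": [0,0,-9],"rot": [0,0,0]},
    {"hand": 0,"delta_pos": [0,0,-9],"rot": [0,0,0]},
  ],
)

```text
t: 24.22
ee_pos: [0.5534, 0.0796, 0.1772]
orientation: [[-0.051, 0.999, 0.003], [0.999, 0.051, 0.0], [0.0, 0.003, -1.0]]
contact_force: [-0.3, -0.1, 0.3]
opening: 0.0003
grip_force: 0.0
```

```bash
cat >> h.py <<'E'
def asc(im,x0,x1,y0,y1,sx,sy):
    h=cv2.cvtColor(im['color'],cv2.COLOR_RGB2HSV).astype(int)
    for y in range(y0,y1,sy):
        print(y,''.join('#' if V<55 else 'R' if (H<6 or H>174) and S>150 else 'w' if S<60 and V>170 else 'g' if S<60 else 'o' if H<30 else '.' for H,S,V in h[y,x0:x1:sx]))
E
python3 - <<'E'
from h import *
b=snap('scene','s10.png');w=snap('wrist','w10.png')
asc(b,290,350,182,226,1,2);asc(w,170,340,100,262,3,7)
p=np.array(ctrl.read_state()['ee_pos']);print(p,proj(b,p-[0,0,.025]),proj(w,p-[0,0,.025]))
for n in('scene','wrist'): print(ctrl.pinpoint(n,'handle_pad'))
E
```

```text
182 oooooooooooooooooooooooooooooooooooooooooooooooooooooooooooo
184 oooooooooooooooooooooooooooooooooooooooooooooooooooooooooooo
186 oooooooooooooooooooooooooooooooooooooooooooooooooooooooooooo
188 oooooooooooooooooooooooooooooooooooooooooooooooooooooooooooo
190 oooooooooooooooooooooooooooooooooooooooooooooooooooooooooooo
192 oooooooooooooooooooooo#####ooooooooooooooooooooooooooooooooo
194 ooooooooooooooooooooo########ooooooooooooooooooooooooooooooo
196 ooooooooooooooooooo#############oooooooooooooooooooooooooooo
198 oooooooooooooooooo###############ooooooooooooooooooooooooooo
200 oooooooooooooooooooo###########goooooooooooooooooooooooooooo
202 oooooooooooooooooooooo########ggggoooooooooooooooooooooooooo
204 oooooooooooooooooooooooo#####gggggggoooooooooooooooooooooooo
206 ooooooooooooooooooooooooooooooggggggggoooooooooooooooooooooo
208 oooooooooooooooooooooooooooooooogggggwwgoooooooooooooooooooo
210 ooooooooooooooooooooRRRRRoooooooooogggwwwgoooooooooooooooooo
212 oooooooooooooooooooRRRRRRRRRRoooooooggggwwwwoooooooooooooooo
214 oooooooooooooooooRRRRRRRRRRRRRRRRoooooggggwwwwoooooooooo
[... 1344 characters left out ...]
ooo##############oooooooooooooooooooooo
219 ooooooooooooooooooooooooooooooooooooooooooooooooooooooooo
226 ooooooooooooooooooooogggggggogggggggooooooooooooooooooooo
233 ooooooooooooooooooooogggggg#ogggggggooooooooooooooooooooo
240 ooooooooooooooooooooggggggg#oggggggggoooooooooooooooooooo
247 ooooooooooooooooooooggggggg#o#gggggggoooooooooooooooooooo
254 ##########################g#o#g##########################
261 ##########################g#o#g##########################
[0.55211371 0.0791738  0.17493659] [314.67471782 186.79391386] [253.53828692 215.19314779]
[{'location': [314.0, 199.2], 'score': 0.5}]
[{'location': [253.3, 189.7], 'score': 0.93}, {'location': [414.7, 342.7], 'score': 0.21}]
```

```bash
python3 - <<'E'
from h import *
w=ctrl.get_image('wrist')
g=w['color'].astype(int).sum(2)
print('col254 profile',[(r,g[r,250]) for r in range(166,232,2)])
for r,z in((174,.102),(196,.111),(217.5,.12),(217.5,.109),(222,.15)): print(r,z,atz(w,(254,r),z))
print([np.round(proj(w,[.553,y,z]),1) for y,z in((.105,.102),(.0735,.1196),(.0735,.1196-.0105))],ctrl.read_state()['ee_pos'])
R=np.array(w['orientation']);print(w['xyz'],R[:,2])
E
```

```text
col254 profile [(166, np.int64(561)), (168, np.int64(757)), (170, np.int64(674)), (172, np.int64(123)), (174, np.int64(124)), (176, np.int64(122)), (178, np.int64(126)), (180, np.int64(123)), (182, np.int64(126)), (184, np.int64(127)), (186, np.int64(127)), (188, np.int64(126)), (190, np.int64(129)), (192, np.int64(130)), (194, np.int64(127)), (196, np.int64(125)), (198, np.int64(126)), (200, np.int64(125)), (202, np.int64(126)), (204, np.int64(117)), (206, np.int64(80)), (208, np.int64(79)), (210, np.int64(76)), (212, np.int64(61)), (214, np.int64(220)), (216, np.int64(561)), (218, np.int64(562)), (220, np.int64(416)), (222, np.int64(413)), (224, np.int64(397)), (226, np.int64(390)), (228, np.int64(342)), (230, np.int64(343))]
174 0.102 [0.55032858 0.10049612 0.102     ]
196 0.111 [0.55118854 0.08396092 0.111     ]
217.5 0.12 [0.5519908  0.06854447 0.12      ]
217.5 0.109 [0.55215618 0.06516397 0.109     ]
222 0.15 [0.55170933 0.07447595 0.15      ]
[array([257.5, 168.8]), array([255.6, 211.4]), array([255.5, 207.9])] [0.55173909 0.07914873 0.17426806]
[0.5482748  0.14450509 0.3671724 ] [ 0.01007671 -0.22821694 -0.97355816]
```

The images show the closed fingertips end about 1–2 cm higher than I assumed, so the handle was only pressed about 0.15 rad. I'll press further and watch the force.

apply_moves(
  deltas=[
    {"hand": 0,"delta_pos": [0,0,3],"rot": [0,0,0]},
    {"hand": 0,"delta_pos": [0,0,6],"rot": [0,0,0]},
    {"hand": 0,"delta_pos": [0,0,7.5],"rot": [0,0,0]},
    {"hand": 0,"delta_pos": [0,0,8.5],"rot": [0,0,0]},
    {"hand": 0,"delta_pos": [0,0,9.3],"rot": [0,0,0]},
    {"hand": 0,"delta_pos": [0,0,10],"rot": [0,0,0]},
    {"hand": 0,"delta_pos": [0,0,10],"rot": [0,0,0]},
  ],
)

```text
t: 25.35
ee_pos: [0.5526, 0.0794, 0.0753]
orientation: [[-0.051, 0.999, 0.001], [0.999, 0.051, 0.0], [0.0, 0.001, -1.0]]
contact_force: [0.9, -0.2, 3.8]
opening: 0.0005
grip_force: 1.8
```

```bash
python3 - <<'E'
from h import *
b=snap('scene')
asc(b,295,350,186,226,1,2)
for s,c,m in seg(b,'orange',[355,225,390,260])[:1]: print(s,c)
go(.552,.0797,.06,2.9)
E
```

```text
186 #ggg#################g#ggooo#oooooooooooooooooooooooooo
188 g#####################ggooooooooooooooooooooooooooooooo
190 ggggg######gg##gg#####ggooooooooooooooooooooooooooooooo
192 ggggggggg############gggooooooooooooooooooooooooooooooo
194 ooggggggggggg######gggggooooooooooooooooooooooooooooooo
196 oooooooggggggggggggggggoooooooooooooooooooooooooooooooo
198 ooooooooooogggggggggggooooooooooooooooooooooooooooooooo
200 oooooooooo##ggggggggg####oooooooooooooooooooooooooooooo
202 ooooooooo########gg#####ooooooooooooooooooooooooooooooo
204 oooooooooooo#########ggwggooooooooooooooooooooooooooooo
206 oooooooooooooo######ggwwggggooooooooooooooooooooooooooo
208 oooooooooooooooo####ooggggggwwgoooooooooooooooooooooooo
210 oooooooooooooooRRRRRooooggggwwwwwgooooooooooooooooooooo
212 ooooooooooooooRRRRRRRRRRoooggggwwwwwgoooooooooooooooooo
214 ooooooooooooRRRRRRRRRRRRRRRRRoggggwwwwgoooooooooooooRRR
216 ooooooooooRRRRRRRRRRRRRRRRRRRRRRooggwwwwwwoooRRRRRRRRRR
218 oooooooooRRRRRRRRRRRRRRRRRRRRRRRRRRogggwwwwwooooRRRRRRR
220 oooooooRRRRRRRRRRRRRRRRRRRRRRRRRRRRRRRoggwwgggwoRRRRRRR
222 oooooooRRRRRRRRRRRRRRRRRRRRRRRRRRRRRRRRRRRRRRooRRRRRRRR
224 ooooooooooRRRRRRRRRRRRRRRRRRRRRRRRRRRRRRRRoRRRRRRRRRRRR
[367 233  12  10  87] [372.33333333 237.17241379]
t 25.4 ee [0.5527 0.0795 0.0756] ydeg 2.92 tilt [ 7.e-04  3.e-04 -1.e+00] delta cm [ 0.02 -0.07  1.56] j [ 0.17  0.42 -0.53  1.95  0.28  0.84 -0.46] open 0.0006449845336280952 F [1.  0.6 4.5] 1.7498909894493409
rz 0.0004
```

apply_moves(
  deltas=[
    {"hand": 0,"delta_pos": [0,0,0.4],"rot": [0,0,0]},
    {"hand": 0,"delta_pos": [0,0,0.8],"rot": [0,0,0]},
    {"hand": 0,"delta_pos": [0,0,1.2],"rot": [0,0,0]},
    {"hand": 0,"delta_pos": [0,0,1.6],"rot": [0,0,0]},
    {"hand": 0,"delta_pos": [0,0,2.0],"rot": [0,0,0]},
    {"hand": 0,"delta_pos": [0,0,2.0],"rot": [0,0,0]},
  ],
)

```text
t: 26.15
ee_pos: [0.5527, 0.0788, 0.0556]
orientation: [[-0.05, 0.999, 0.001], [0.999, 0.05, -0.0], [-0.0, 0.001, -1.0]]
contact_force: [1.3, -4.2, 5.8]
opening: 0.0003
grip_force: 2.4
```

```bash
cat > chk.py <<'E'
from h import *
b=snap('scene')
asc(b,300,350,190,224,1,3)
for s,c,m in seg(b,'orange',[355,220,390,260])[:1]: print(s,c)
go(.552,.0797,.05,2.9)
E
python3 chk.py
```

```text
190 ###############g#gggoo##oooooooooooooooooooooooooo
193 ################ggoooooooooooooooooooooooooooooooo
196 g##############gggoooooooooooooooooooooooooooooooo
199 ggggggg######ggggooooooooooooooooooooooooooooooooo
202 oooogggggggggggg##oooooooooooooooooooooooooooooooo
205 ooo#####ggggggg###oooooooooooooooooooooooooooooooo
208 oooooo########ggwwwggooooooooooooooooooooooooooooo
211 ooooooooo####RRoggggggwwwwggoooooooooooooooooooooo
214 oooooooRRRRRRRRRRRRRogggggwwwwwggooooooooooooooRRR
217 ooooRRRRRRRRRRRRRRRRRRRRRRoogggwwwwwwoooRRRRRRRRRR
220 ooRRRRRRRRRRRRRRRRRRRRRRRRRRRRRoggggwwgggwoRRRRRRR
223 oooRRRRRRRRRRRRRRRRRRRRRRRRRRRRRRRRRRRRRRRRRRRRRRR
[369 231  11  10  86] [373.98837209 235.75581395]
t 26.2 ee [0.5527 0.0789 0.0557] ydeg 2.9 tilt [ 6.e-04 -4.e-04 -1.e+00] delta cm [ 0.09 -0.06  0.57] j [ 0.16  0.45 -0.52  1.96  0.3   0.81 -0.48] open 0.00039282456596686556 F [ 1.  -3.2  4.3] 2.4117826642032014
rz -0.0
```

apply_moves(
  deltas=[
    {"hand": 0,"delta_pos": [0,0,0.3],"rot": [0,0,0]},
    {"hand": 0,"delta_pos": [0,0,0.6],"rot": [0,0,0]},
    {"hand": 0,"delta_pos": [0,0,0.8],"rot": [0,0,0]},
    {"hand": 0,"delta_pos": [0,0,0.8],"rot": [0,0,0]},
  ],
)

```text
t: 26.7
ee_pos: [0.5527, 0.0787, 0.0477]
orientation: [[-0.05, 0.999, 0.001], [0.999, 0.05, -0.001], [-0.001, 0.001, -1.0]]
contact_force: [1.1, -5.2, 6.4]
opening: 0.0006
grip_force: 2.8
```

```bash
python3 chk.py
```

```text
190 #########ggg#####oooo####ooooooooooooooooooooooooo
193 ################ggoo##oooooooooooooooooooooooooooo
196 #####g####g#####ggoooooooooooooooooooooooooooooooo
199 ggg###########gggooooooooooooooooooooooooooooooooo
202 ggggggggg#gggggggooooooooooooooooooooooooooooooooo
205 ooooggggggggggg###oooooooooooooooooooooooooooooooo
208 ooo#######ggg#ggggggoooooooooooooooooooooooooooooo
211 ooooooo#######ggggggggwgggoooooooooooooooooooooooo
214 oooooooRRRRRRRRRRRooggggwwwwwwggoooooooooooooooRRR
217 ooooRRRRRRRRRRRRRRRRRRRRogggggwwwwwwooooRRRRRRRRRR
220 ooRRRRRRRRRRRRRRRRRRRRRRRRRRRRooggggwwgggwoRRRRRRR
223 oooRRRRRRRRRRRRRRRRRRRRRRRRRRRRRRRRRRRRRRRRRRRRRRR
[370 231  11  10  88] [374.95454545 235.31818182]
t 26.75 ee [0.5527 0.0787 0.0478] ydeg 2.89 tilt [ 7.e-04 -6.e-04 -1.e+00] delta cm [ 0.11 -0.07 -0.22] j [ 0.16  0.46 -0.51  1.97  0.31  0.79 -0.48] open 0.00046662470770279004 F [ 1.5 -4.6  5.4] 2.8074002492940053
rz -0.0002
```

apply_moves(
  deltas=[
    {"hand": 0,"delta_pos": [-0.15,0,0.3],"rot": [0,0,0]},
    {"hand": 0,"delta_pos": [-0.3,0,0.6],"rot": [0,0,0]},
    {"hand": 0,"delta_pos": [-0.4,0,0.9],"rot": [0,0,0]},
    {"hand": 0,"delta_pos": [-0.45,0,1.1],"rot": [0,0,0]},
    {"hand": 0,"delta_pos": [-0.45,0,1.1],"rot": [0,0,0]},
  ],
)

```text
t: 27.38
ee_pos: [0.5537, 0.0781, 0.0413]
orientation: [[-0.053, 0.999, 0.004], [0.999, 0.053, 0.002], [0.001, 0.004, -1.0]]
contact_force: [-29.6, 5.8, 90.0]
opening: 0.0008
grip_force: 45.1
```

```bash
python3 chk.py
```

```text
190 #####ooggg#######ooo#####ooooooooooooooooooooooooo
193 ################gggoo##ooooooooooooooooooooooooooo
196 ###############ggooooooooooooooooooooooooooooooooo
199 ###############ggooooooooooooooooooooooooooooooooo
202 gggggg######ggggoooooooooooooooooooooooooooooooooo
205 oooggggggggggggg##oooooooooooooooooooooooooooooooo
208 oo#####ggggggg#ggooooooooooooooooooooooooooooooooo
211 oooooo########gggggggggggooooooooooooooooooooooooo
214 oooooooRRR##RRRRRooggggwwwwwwggooooooooooooooooRRR
217 oooooRRRRRRRRRRRRRRRRRRogggggwwwwwwwooooRRRRRRRRRR
220 ooRRRRRRRRRRRRRRRRRRRRRRRRRRRoggggggwwgggwoRRRRRRR
223 oooRRRRRRRRRRRRRRRRRRRRRRRRRRRRRRRRRRRRRRRRRRRRRRR
[370 230  12  10  87] [375.48275862 234.94252874]
t 27.43 ee [0.5537 0.0781 0.0413] ydeg 3.02 tilt [ 0.0038  0.0015 -1.    ] delta cm [ 0.17 -0.15 -0.87] j [ 0.16  0.47 -0.51  1.97  0.32  0.78 -0.48] open 0.00036587214744021357 F [-29.1   5.3  89.6] 44.839703970983464
rz 0.0021
```

apply_moves(
  deltas=[
    {"hand": 0,"delta_pos": [0.1,0,-0.3],"rot": [0,0,0]},
    {"hand": 0,"delta_pos": [0.2,0,-0.38],"rot": [0,0,0]},
    {"hand": 0,"delta_pos": [0.2,0,-0.38],"rot": [0,0,0]},
    {"hand": 0,"delta_pos": [0.2,0,-0.38],"rot": [0,0,0]},
  ],
)

```text
t: 27.92
ee_pos: [0.5533, 0.0783, 0.0433]
orientation: [[-0.052, 0.999, 0.003], [0.999, 0.052, 0.0], [0.0, 0.003, -1.0]]
contact_force: [-17.4, 0.5, 54.9]
opening: 0.0004
grip_force: 27.5
```

```bash
python3 chk.py; python3 - <<'E'
from h import *
w=snap('wrist')
for s,c,m in seg(w,'red')[:1]: print(s,c,rect(m,w,.008))
for q,z in (('jack_grip',.07),('lift_mark',.078)):
    for a in ctrl.pinpoint('wrist',q)[:1]: print(q,a,atz(w,a['location'],z))
asc(w,200,310,150,262,3,6)
E
```

```text
190 ######ggggg######ooo#####ooooooooooooooooooooooooo
193 ##############gggggoo##ooooooooooooooooooooooooooo
196 #####g#########ggooooooooooooooooooooooooooooooooo
199 gg#############ggooooooooooooooooooooooooooooooooo
202 ggggggg####gggggoooooooooooooooooooooooooooooooooo
205 oooggggggggggggg##oooooooooooooooooooooooooooooooo
208 oo######ggggggggggoooooooooooooooooooooooooooooooo
211 ooooooo#######gggggggggggooooooooooooooooooooooooo
214 oooooooRRRR#RRRRRoggggggwwwwwggooooooooooooooooRRR
217 oooooRRRRRRRRRRRRRRRRRRoggggggwwwwwwooooRRRRRRRRRR
220 ooRRRRRRRRRRRRRRRRRRRRRRRRRRRoogggggwwgggwoRRRRRRR
223 ooRRRRRRRRRRRRRRRRRRRRRRRRRRRRRRRRRRRRRRRRRRRRRRRR
[370 230  12  10  88] [375.42045455 234.95454545]
t 27.98 ee [0.5533 0.0783 0.0433] ydeg 2.96 tilt [ 2.6e-03  4.0e-04 -1.0e+00] delta cm [ 0.15 -0.12 -0.67] j [ 0.16  0.47 -0.51  1.97  0.32  0.78 -0.48] open 0.00046704109584093156 F [-16.7   0.7  55.1] 27.554728388786316
rz 0.0011
[  203     0   100   229 14573] [251.8963151  102.29335072] ((548.3515014648438, 141.26626586914062), (63.45928192138672, 151.99180603027344), 2.7972280979156494)
150 oooRRRRRRRRRRwwwwwwwwwRRRRRRRRRRRoooo
156 oooRRRRRRRRRRwwwwwwwwwRRRRRRRRRRRoooo
162 oooRRRRRRRRRRwwwwwwwwwRRRRRRRRRRRoooo
168 oooRRRRRRRRRRowwwwwwwwRRRRRRRRRRRoooo
174 oooRRRRRRRRRRowwwwwwwwRRRRRRRRRRRoooo
180 oooRRRRRRRRRRowwwwwwwwRRRRRRRRRRRoooo
186 oooRRRRRRRRRRowwwwwwwwRRRRRRRRRRooooo
192 oooRRRRRRRRRRowwwwwwwwRRRRRRRRRRooooo
198 oooRRRRRRRRRRRwwwwwwwwRRRRRRRRRRooooo
204 oooRRRRRRRRRRRwwwwwwwwRRRRRRRRRRooooo
210 oooRRRRR######wwwwwwww#####RRRRRooooo
216 oooRRRRR####################RRRRooooo
222 oooRRRRR######gggg#gggg#ggg#RRRRooooo
228 oooooooR###gggggg##gggggggg#RRRoooooo
234 oooooooo##ggggggg##gggggggg#ooooooooo
240 oooooooo##ggggggg##gggggggg#ooooooooo
246 oooooooo#gggggggg###ggggggggooooooooo
252 ################g###g################
258 ################g###g################
```

apply_moves(
  deltas=[
    {"hand": 0,"delta_pos": [0,0,-0.1],"rot": [0,0,0]},
    {"hand": 0,"delta_pos": [0,0,-0.2],"rot": [0,0,0]},
    {"hand": 0,"delta_pos": [0,0,-0.2],"rot": [0,0,0]},
    {"hand": 0,"delta_pos": [0,0,-0.2],"rot": [0,0,0]},
  ],
)

```text
t: 28.62
ee_pos: [0.5531, 0.0783, 0.0445]
orientation: [[-0.052, 0.999, 0.002], [0.999, 0.052, 0.001], [0.001, 0.002, -1.0]]
contact_force: [-12.2, 1.9, 39.3]
opening: 0.0007
grip_force: 19.7
```

```bash
python3 - <<'E'
from h import *
b=snap('scene')
for s,c,m in seg(b,'orange',[355,220,390,260])[:1]: print(c,[np.round(proj(b,X),2) for X in([.5433,.279,.064],[.5433,.283,.078],[.5433,.288,.078])])
h=cv2.cvtColor(b['color'],cv2.COLOR_RGB2HSV).astype(int)
pts=[]
for y in range(209,219):
    x=[c for c in range(318,345) if h[y,c,1]<60 and h[y,c,2]>170]
    if x: pts.append((np.mean(x),y))
print(np.round(pts,1).tolist(),np.polyfit(*zip(*pts),1))
o=np.array([.5465,.2003,0]);ex=np.array([-.0495,.9988,0]);ez=np.array([0,0,1.])
for th in(.3,.35,.4,.45,.5):
    a=.5-th;u=ex*np.cos(a)-ez*np.sin(a);p=o+ex*-.022+ez*.055
    q=[proj(b,p-u*d) for d in(.02,.08)];print(th,(q[1]-q[0])[1]/(q[1]-q[0])[0])
go(.552,.0797,.043,2.9)
E
```

```text
[375.15294118 235.03529412] [array([372.46, 236.8 ]), array([374.78, 234.77]), array([376.38, 235.67])]
[[322.5, 212.0], [324.0, 213.0], [326.0, 214.0], [328.0, 215.0], [330.5, 216.0], [332.5, 217.0], [334.5, 218.0]] [ 0.48552473 55.60916767]
0.3 0.6730804426560962
0.35 0.632576230455491
0.4 0.5933768631149576
0.45 0.5552327458361495
0.5 0.5179178904561129
t 28.68 ee [0.5531 0.0784 0.0445] ydeg 2.97 tilt [ 2.1e-03  9.0e-04 -1.0e+00] delta cm [ 0.14 -0.11  0.15] j [ 0.16  0.46 -0.51  1.97  0.31  0.79 -0.48] open 0.0006496172958891148 F [-11.9   1.6  39.9] 19.717304427176714
rz 0.0011
```

apply_moves(
  deltas=[
    {"hand": 0,"delta_pos": [0,0,-0.1],"rot": [0,0,0]},
    {"hand": 0,"delta_pos": [0,0,-0.1],"rot": [0,0,0]},
    {"hand": 0,"delta_pos": [0,0,-0.1],"rot": [0,0,0]},
    {"hand": 0,"delta_pos": [0,0,-0.1],"rot": [0,0,0]},
  ],
)

```text
t: 29.18
ee_pos: [0.553, 0.0784, 0.0451]
orientation: [[-0.052, 0.999, 0.002], [0.999, 0.052, 0.001], [0.001, 0.002, -1.0]]
contact_force: [-9.4, 2.4, 30.9]
opening: 0.0007
grip_force: 15.8
```

```bash
python3 - <<'E'
from h import *
b=snap('scene')
for s,c,m in seg(b,'orange',[355,220,390,260])[:1]: print(c,atz(b,c,.078))
for a in ctrl.pinpoint('scene','jack_grip')[:1]: print(a,proj(b,[.5465,.2003,.07]))
t=snap('top')
for s,c,m in seg(t,'blue',[320,190,400,270])[:1]: print('blue',c,topface(t,'blue',[320,190,400,270],.15,60))
go(.552,.0797,.043,2.9)
E
```

```text
[375.17857143 235.0952381 ] [0.54361627 0.28442056 0.078     ]
{'location': [346.0, 221.0], 'score': 0.91} [348.03661429 222.61229419]
blue [353.6797153  226.76512456] ((489.1432189941406, -337.2048645019531), (78.63658142089844, 54.00551986694336), 8.077786445617676)
t 29.32 ee [0.553  0.0784 0.0451] ydeg 2.97 tilt [ 0.0019  0.0011 -1.    ] delta cm [ 0.14 -0.1   0.21] j [ 0.16  0.46 -0.51  1.97  0.31  0.79 -0.48] open 0.00019700618917831955 F [-9.9  2.6 32.1] 15.835661944001913
rz 0.0012
```

```bash
python3 -c "
from cell import ctrl
print(ctrl.sign_off())"
```

```text
the job is handed in; nothing more can be done
None
```

I handed the job in at about 29 s, and no verdict came back: by my measurements the blue tin stands square on the green column, the jack's saddle is about 5 mm from the lift mark, and the arm is holding the pump handle fully down with about 30 N, with the rack's front raised (I over-pressed to 90 N for a moment, under the 120 N limit).

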